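# Heft the rivet tins and rack the full one

## Task

Of the three alike rivet tins on the board one is still full and two are nearly empty. Lift the knob end of a tin slightly, its other end staying on the board, to feel its weight, and so find the full one; then lay that one flat on the slope in either bay of the sloping rack, slid down fully home against the lip, and leave the two light ones standing where they were. Set it down gently without letting it drop, and do not disturb the weight, the awl or the small die.

Things in the scene. Friction and masses are not known exactly. Their poses are not given: they have to be found in the camera images.
- tin_a_mid (a point): one of three rivet tins that look exactly alike: shut slip-lid box of bare steel, 100 (x) x 56 (y) x 52 (z) mm. A round brass knob, 17 mm across, stands out from its +x end, the one away from the robot, centred 68 mm from the tin's centre along x and 26 mm up. This point is its centre, half-way up (26 mm). The lid does not come off. Carry it by its middle, across the 56 mm
- tin_b_mid (a point): one of three rivet tins that look exactly alike: shut slip-lid box of bare steel, 100 (x) x 56 (y) x 52 (z) mm. A round brass knob, 17 mm across, stands out from its +x end, the one away from the robot, centred 68 mm from the tin's centre along x and 26 mm up. This point is its centre, half-way up (26 mm). The lid does not come off. Carry it by its middle, across the 56 mm
- tin_c_mid (a point): one of three rivet tins that look exactly alike: shut slip-lid box of bare steel, 100 (x) x 56 (y) x 52 (z) mm. A round brass knob, 17 mm across, stands out from its +x end, the one away from the robot, centred 68 mm from the tin's centre along x and 26 mm up. This point is its centre, half-way up (26 mm). The lid does not come off. Carry it by its middle, across the 56 mm
- tin_a: the body of the same tin as tin_a_mid; origin at the centre of its underside. Any one of the three may be the full one: the full tin weighs 0.75 to 0.9 kg, a nearly empty one 0.13 kg, centred. Lifted a little by the knob, the other end on the board, the full one pulls down with 3 N or more, a light one with 2 N at most; the round knob lets the tin turn in the fingers
- tin_b: the body of the same tin as tin_b_mid; origin at the centre of its underside. Any one of the three may be the full one: the full tin weighs 0.75 to 0.9 kg, a nearly empty one 0.13 kg, centred. Lifted a little by the knob, the other end on the board, the full one pulls down with 3 N or more, a light one with 2 N at most; the round knob lets the tin turn in the fingers
- tin_c: the body of the same tin as tin_c_mid; origin at the centre of its underside. Any one of the three may be the full one: the full tin weighs 0.75 to 0.9 kg, a nearly empty one 0.13 kg, centred. Lifted a little by the knob, the other end on the board, the full one pulls down with 3 N or more, a light one with 2 N at most; the round knob lets the tin turn in the fingers
- rack: sloping two-bay tin rack, fixed: dark sheet-steel tray on a plywood stand, 151 (y) x 118 (x) x 88 mm, origin at the centre of its underside. The tray floor, 111 mm long, rises at 30 degrees towards the rack's +x (away from the robot); a 20 mm lip closes its low front edge. Walls 5 mm thick, 14 mm high part it into two bays 62 mm wide: a tin has 3 mm to spare each side, its length up the slope
- bay_left (a point): the left bay (as the robot sees it) of the rack: this point is where the centre of a tin lies when it is fully home in the bay. Its axes lie with the slope: x points up the slope along the bay (away from the lip), y across the bay to the left, z square to the sloping floor, 30 degrees (0.524 rad) from vertical, leaning towards the robot's side
- bay_right (a point): the right bay (as the robot sees it) of the rack: this point is where the centre of a tin lies when it is fully home in the bay. Its axes lie with the slope: x points up the slope along the bay (away from the lip), y across the bay to the left, z square to the sloping floor, 30 degrees (0.524 rad) from vertical, leaning towards the robot's side
- weight_block_mid (a point): bystander: steel paper weight with a turned wooden knob, 50 x 62 x 48 mm; this point is the middle of its steel block, 11 mm up
- awl_mid (a point): bystander: awl with a turned wooden handle, 26 x 132 x 26 mm, lying along its y; this point is its middle, 13 mm up
- die_link_mid (a point): bystander: small dark strip-steel cutting die with rounded ends, 75 x 34 x 30 mm; this point is its middle, 15 mm up

How it is judged:
By the outcome, as a careful person would: the job done as asked, in the order asked, and still so for the second after the job is handed in, with the robot touching nothing.
It also fails if it takes over 64 s, if anything falls off the work surface, if the arm or the gripper's body presses on something with over 40 N, if the wrist force passes 120 N, or if a joint passes its speed limit or range.

## Robot

A 6-joint arm with a two-finger parallel gripper is mounted at the origin on a cart in front of the work surface, level with it; the furniture and walls round the work are solid. World frame = base frame: x ahead of the robot, y to its left, z up, the work surface at z = 0. Lengths are in m, angles in degrees, forces in N, time in s.
With the tool pointing down it reaches from about 0.4 to 0.825 m from the base axis. Payload 7 kg.
Tool frame: the origin (TCP) lies at the centre of the arm's flange, where the gripper is bolted on; the fingertips stand 178 mm ahead of it and the grasp point (between the pads) lies 159 mm ahead of it; x points along the fingers, y is the direction in which the jaws open and shut, and the axes are right-handed (so a half turn about x gives the same grasp; the last joint's range is limited). The gripper opens to 88 mm and grips with 3 to 60 N. Pads are 19 mm wide; open, the fingers measure 130 mm over their backs; the gripper's body (78 mm by 193 mm) begins 47 mm behind the grasp point.
Start: joints at [-58.436, 20.546, 0.682, 0, -70.136, -16.507], TCP at [0.175, -0.652, 0.405] pointing down, gripper open.
Joint ranges: [-176.03, 176.03], [-82.01, 121.73], [-58.28, 71.71], [-173.87, 95.51], [-174.79, -0.11], [-173.66, 173.66]. Speed limits (degrees/s): [136.94, 136.94, 172.46, 180, 180, 180].

## Interface

Orientations are given as [roll, pitch, yaw] about the fixed x, y, z axes, in that order (R = Rz(yaw) Ry(pitch) Rx(roll)).
In Python, from plant import ctrl gives the robot as it stands. The module is installed in compiled form; this text tells all that it offers.
- The arm moves only by the shell command python3 -m inch 'ROWS'. ROWS is JSON, one flat list of numbers, 7 for each row, row after row: the shift along the tool's x, y, z in m, then the turn, a rotation vector about the tool's x, y, z in degrees, then the finger opening in m, from 0 to 0.0876. In form: [dx, dy, dz, rx, ry, rz, hand, dx, dy, dz, rx, ry, rz, hand, ...]. A call has 1 to 20 rows; each row shifts and turns the pose as measured when the row begins, along the tool's axes as they then stand; what a row does not reach is not made up. A row lasts 1/8 s, in which the tool goes at most 62.5 mm and 10.7 degrees, less where a joint would pass 70% of its speed; a pose out of reach is approached as far as the arm can. A call with a gripper value outside its range is refused whole. The fingers move at their own pace and stop on an object; the grip force is fixed at half the most. Time passes only in rows, so rows that do not move let the fingers close. It gives the time, the measured TCP pose, the force and the opening at its end, in the units of the state.
- ctrl.get_obs(): the state, without advancing time (a new reading comes with each control period).
- ctrl.snapshot(name): name is "side" or "top"; returns a dict with "color" (384x512x3 uint8, red, green, blue), "depth" (384x512 float32, m along the optical axis (not along the pixel's ray), 0 where there is no reading), "K" (3x3 intrinsics, pixels), "k1" (the pictures are not rectified: a ray, as slopes to the right and down, at radius r is drawn at 1 + k1 r^2 times it, then the intrinsics apply), "position" and "attitude" of the camera in the world. Camera axes: x right, y up, looking along -z (the intrinsics and any distortion apply to the point x, -y, -z); pixel columns grow to the right and rows downward; lengths in m; the calibration is good to about 2 mm. A picture is of the moment at which its call begins.
- ctrl.close_job(): hands the job in, once; it reports no verdict.
The state is a dict: "clock": time; "joint_pos": joint angles; "qvel": joint speeds; "tau": joint torques, N m; "tool_pos": TCP position; "orientation": TCP orientation; "force": force on the tool from outside, world axes, zero at the start; "moment": the same for the moment, N m; "opening": finger opening in m.
Only numpy, scipy, OpenCV 4.12 (cv2) and the standard library are available. Lean on these libraries where they do the work, as an engineer would, in place of code of your own. Each camera call takes 0.05 s, during which the arm holds its last target.

## Working session

There is one attempt and no reset: what is moved stays moved. The work goes in short steps, Python scripts to look and compute and a shell command to move; the robot and the scene stay as the last step left them, time stands still between calls to the robot, and variables do not carry over. Pictures are saved under pics/ and viewed, and the job is handed in when it is done.

```bash
mkdir -p pics; ls; python3 - <<'E'
from plant import ctrl
import cv2,numpy as np
print(ctrl.get_obs())
for n in("side","top"):
    s=ctrl.snapshot(n); cv2.imwrite(f"pics/{n}0.png",cv2.resize(s["color"][:,:,::-1],(800,600),interpolation=cv2.INTER_CUBIC))
    np.savez(f"{n}0.npz",**s)
    print(n,s["K"],s["k1"],s["position"],s["attitude"])
E
```

```text
pics
{'clock': 0.0, 'joint_pos': array([-5.84335370e+01,  2.05921513e+01,  6.31398887e-01, -1.97787195e-02,
       -7.01364754e+01, -1.65068148e+01]), 'qvel': array([-0.01730513, -0.04851154, -0.04630275,  0.09818914, -0.03946616,
       -0.04121085]), 'tau': array([ 1.60618525e-03, -5.82715952e+01,  2.93046838e+01,  6.99696645e+00,
        6.85940424e-03, -1.86377606e-04]), 'tool_pos': array([ 0.17532052, -0.65161858,  0.40369739]), 'orientation': array([ 95.68228054,  89.90100977, 110.73519259]), 'force': array([-0.33813717,  0.12907433,  0.44273813]), 'moment': array([0.00917122, 0.03104276, 0.05627277]), 'opening': 0.08777458850652772}
side [[389.10791834   0.         257.50429857]
 [  0.         389.10791834 193.4659275 ]
 [  0.           0.           1.        ]] 0.025950945220860163 [0.35635503 0.79979528 0.69003525] [  53.57464899    1.31387583 -168.96682313]
top [[400.46621459   0.         261.03908487]
 [  0.         400.46621459 187.97674403]
 [  0.           0.           1.        ]] -0.04793580380341719 [ 0.36049429 -0.02290137  1.08051984] [  9.65223378   0.83961735 -88.40975733]
```

View pics/side0.png

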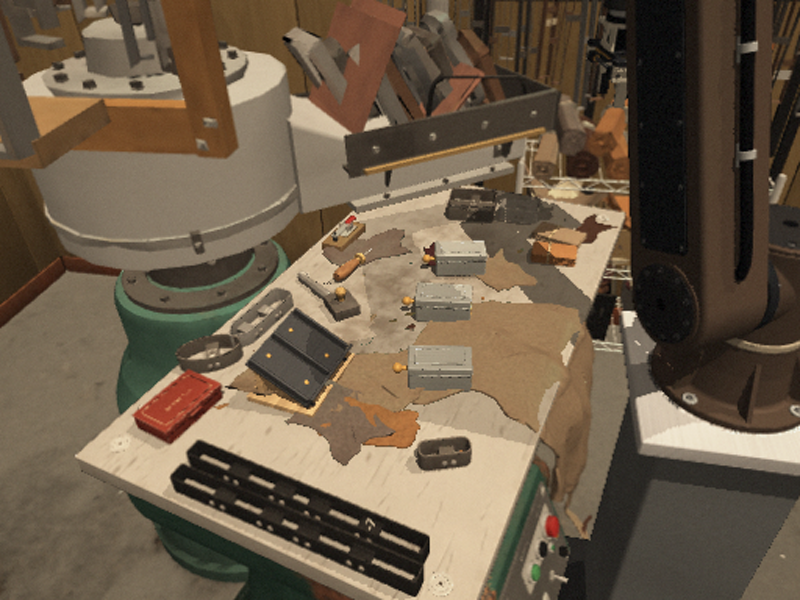

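View pics/top0.png

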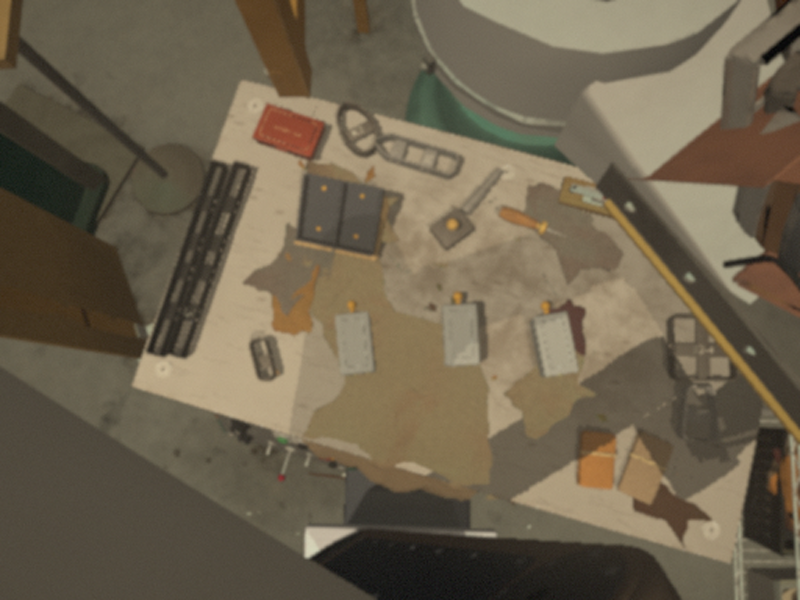

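Top view: tins at about (354,343), (462,335) and (555,344), with their knobs on the upper (+x) side. The rack is at (342,215), the weight at (452,228), the awl at (523,218) and the die at (264,357). The side view shows the same objects and a beam overhead beyond the right-hand tins.

```bash
cat > h.py <<'E'
import numpy as np,cv2
from scipy.spatial.transform import Rotation as R
def cloud(s):
    K=s["K"];k1=float(s["k1"]);d=s["depth"]
    v,u=np.mgrid[0:384,0:512].astype(float)
    P=np.stack([u,v],-1).reshape(-1,1,2)
    n=cv2.undistortPoints(P,K,np.array([k1,0,0,0,0.])).reshape(384,512,2)
    c=np.stack([n[...,0]*d,-n[...,1]*d,-d],-1)
    return c@R.from_euler('xyz',s["attitude"],degrees=True).as_matrix().T+s["position"]
def proj(s,p):
    c=(np.asarray(p)-s["position"])@R.from_euler('xyz',s["attitude"],degrees=True).as_matrix()
    x=c[...,0]/-c[...,2];y=-c[...,1]/-c[...,2];f=1+float(s["k1"])*(x*x+y*y)
    return np.stack([s["K"][0,0]*x*f+s["K"][0,2],s["K"][1,1]*y*f+s["K"][1,2]],-1)
E
python3 - <<'E'
import numpy as np,cv2
from h import *
s=dict(np.load("top0.npz"));W=cloud(s);S=dict(np.load("side0.npz"));V=cloud(S)
f=.64
for n,(u,v) in dict(tc=(354,343),tb=(462,335),ta=(555,344),knobs1=(351,305),k2=(458,297),k3=(546,307),wt=(452,228),awl=(523,218),die=(264,357),beam=(700,300),table=(420,310),rackL=(322,215),rackR=(362,215)).items():
    print(n,W[int(v*f),int(u*f)].round(4))
# tin tops
for n,(u,v) in dict(t1=(354,343),t2=(462,335),t3=(555,344)).items():
    c=W[int(v*f),int(u*f)]
    for nm,C in(("top",W),("side",V)):
        m=(abs(C[...,2]-.052)<.006)&(np.hypot(C[...,0]-c[0],C[...,1]-c[1])<.075)
        p=C[m]
        r=cv2.minAreaRect((p[:,:2]*1000).astype(np.float32)); print(n,nm,m.sum(),p.mean(0).round(4),np.round(r[0],1),np.round(r[1],1),round(r[2],1),np.median(p[:,2]))
s=dict(np.load("top0.npz"))
c=s["color"][:,:,::-1]
cv2.imwrite("pics/rack.png",cv2.resize(c[95:185,175:275],(800,720)[:1]+(600,),interpolation=cv2.INTER_CUBIC))
cv2.imwrite("pics/tins.png",cv2.resize(c[180:250,200:380],(800,311),interpolation=cv2.INTER_CUBIC))
E
```

```text
tc [0.452  0.0854 0.0482]
tb [ 0.4695 -0.0925  0.0491]
ta [ 0.4577 -0.2469  0.051 ]
knobs1 [0.5173 0.0954 0.0298]
k2 [ 0.5352 -0.0875  0.0311]
k3 [ 0.523  -0.2361  0.0304]
wt [ 0.6534 -0.0741  0.0487]
awl [ 0.6789 -0.1972  0.0289]
die [0.4265 0.243  0.0157]
beam [ 0.5133 -0.4292  0.1883]
table [ 5.166e-01 -2.170e-02 -2.000e-04]
rackL [0.6718 0.1493 0.0441]
rackR [0.6706 0.0809 0.0528]
t1 top 841 [0.4525 0.0827 0.0502] [453.2  83.1] [101.5  57. ] 8.0 0.05009110650284443
t1 side 668 [0.4507 0.0861 0.0505] [451.6  83.3] [100.5  60.3] 9.1 0.0506717568931665
t2 top 822 [ 0.4717 -0.0922  0.0504] [471.9 -92.8] [100.9  57.3] 4.1 0.05039347055906884
t2 side 446 [ 0.4694 -0.0887  0.0507] [470.9 -94.3] [100.3  63. ] 5.0 0.05084144189489359
t3 top 860 [ 0.4596 -0.2475  0.0504] [ 459.7 -247.6] [101.5  58.5] 10.9 0.050447538000055414
t3 side 336 [ 0.4578 -0.246   0.0506] [ 458.2 -248.4] [101.1  63.1] 10.1 0.050667095379822835
```

View pics/rack.png

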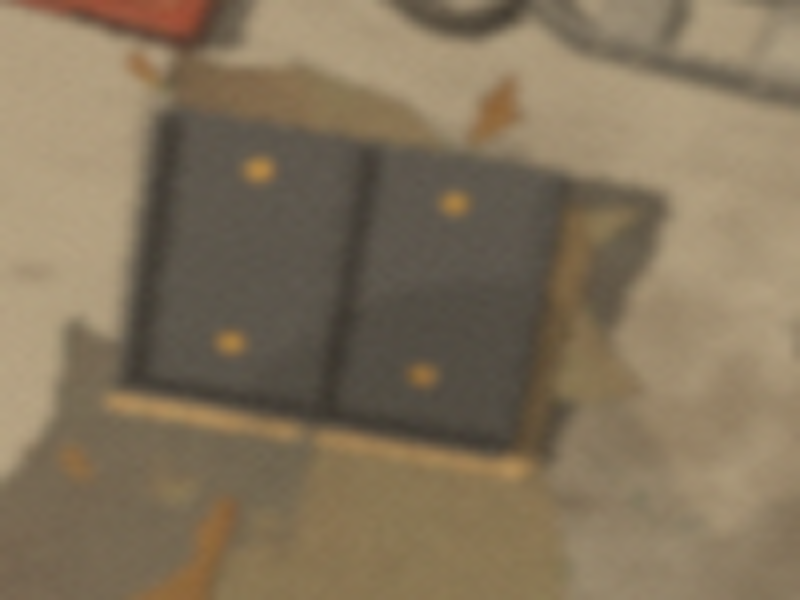

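View pics/tins.png

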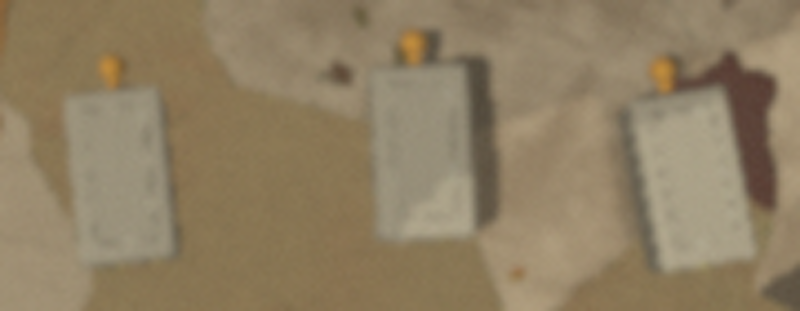

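```bash
python3 - <<'E'
import numpy as np
from h import *
W=cloud(dict(np.load("top0.npz")));V=cloud(dict(np.load("side0.npz")))
P=np.concatenate([W.reshape(-1,3),V.reshape(-1,3)]);P=P[np.isfinite(P).all(1)]
print("max z(cm), rows x .85->.15, cols y .35 -> -.8")
ys=np.arange(.35,-.8,-.05)
print("      "+" ".join(f"{y:5.2f}" for y in ys))
for x in np.arange(.85,.1,-.05):
    r=[]
    for y in ys:
        m=(abs(P[:,0]-x)<.025)&(abs(P[:,1]-y)<.025)&(P[:,2]<1)
        r.append(f"{100*np.percentile(P[m,2],98):5.0f}" if m.sum()>5 else "    .")
    print(f"{x:.2f} "," ".join(r))
# rack floor plane
def rack(C,nm):
    m=(abs(C[...,0]-.67)<.09)&(abs(C[...,1]-.115)<.1)&(C[...,2]>.012)&(C[...,2]<.1)
    p=C[m]; best=None
    rng=np.random.default_rng(0)
    for _ in range(500):
        a,b,c=p[rng.choice(len(p),3,False)];n=np.cross(b-a,c-a);L=np.linalg.norm(n)
        if L<1e-5: continue
        n/=L; n*=np.sign(n[2])
        k=(abs((p-a)@n)<.0025)
        if best is None or k.sum()>best[0]: best=(k.sum(),k)
    q=p[best[1]];c=q.mean(0);n=np.linalg.svd(q-c)[2][2];n*=np.sign(n[2])
    print(nm,len(p),best[0],c.round(4),n.round(4),"tilt",np.degrees(np.arccos(n[2])).round(2),"yaw",np.degrees(np.arctan2(-n[1],-n[0])).round(2))
    return p,c,n
for C,nm in((W,"top"),(V,"side")):
    p,c,n=rack(C,nm)
E
```

```text
max z(cm), rows x .85->.15, cols y .35 -> -.8
       0.35  0.30  0.25  0.20  0.15  0.10  0.05  0.00 -0.05 -0.10 -0.15 -0.20 -0.25 -0.30 -0.35 -0.40 -0.45 -0.50 -0.55 -0.60 -0.65 -0.70 -0.75
0.85      0     3    58     3    45    55    55     2    35    36    36    38    39    36    36    36    39    40    32    24     .     .     .
0.80      0     3    58     3    45    55    55     3     3    29    36    36    36    36    36    40    40    40    38    43     .     .     .
0.75      3     3     0     3    56    54     0     3     3     3     2     3    28    27    26    39    39    39    43    43     .     .     .
0.70      3     3     0     8    57    57     8     0     2     2     2     3     2    25    27    33    39    43    44    44     .     .     .
0.65      3     3     0     5     5     6     7     1     5     5     0     2     2    26    32    41    42    44    44    32    37     .     .
0.60      3     0     1     1     4     4     4     0     0     0     0     0     1     5    26    42    43    39    39    40    41     .     .
0.55      3     1     1     1     1     1     
[... 719 characters left out ...]
 1     2     1    80    80     1     0     2     2     2     3     3    18    26    26     .     .
0.25    -28   -27   -22   -21    -3    -0     1    62    72    77     1     0     0     2     2     2     1     0     0     0     .    33    33
0.20    -84     .   -29   -29   -29   -20    54    59    44     0     0     0     0     0     1     1     1     1    33    44    43    39    33
0.15    -84   -84   -84   -75    27    41    54    55     0     0     0     .   -84     0     0     0     1     0    33    33    38     .     .
top 2380 1492 [0.6751 0.1181 0.0481] [-0.4977  0.0911  0.8626] tilt 30.39 yaw -10.37
side 2562 1479 [0.6742 0.118  0.0484] [-0.4935  0.087   0.8654] tilt 30.07 yaw -10.0
```

```bash
python3 - <<'E'
import numpy as np
from h import *
c=np.array([.6747,.118,.0482]);yaw=np.radians(-10.2);t=np.radians(30)
ex=np.array([np.cos(yaw)*np.cos(t),np.sin(yaw)*np.cos(t),np.sin(t)]);ey=np.array([-np.sin(yaw),np.cos(yaw),0]);ez=np.cross(ex,ey)
for nm in("top","side"):
    s=dict(np.load(nm+"0.npz"));C=cloud(s)
    q=(C-c)@np.stack([ex,ey,ez],1)
    m=(abs(q[...,0])<.09)&(abs(q[...,1])<.1)&(abs(q[...,2])<.04)
    p=q[m]
    print(nm,"w profile along u (v within bays)")
    for u in np.arange(-.075,.075,.005):
        k=(abs(p[:,0]-u)<.0025)&(abs(abs(p[:,1])-.035)<.02); print(f"{u*1e3:.0f}:{1e3*np.median(p[k,2]) if k.any() else 0:.1f}({k.sum()})",end=" ")
    print("\n v profile")
    for v in np.arange(-.09,.0901,.003):
        k=(abs(p[:,1]-v)<.0015)&(abs(p[:,0])<.035); print(f"{v*1e3:.0f}:{1e3*np.percentile(p[k,2],75) if k.any() else 0:.0f}",end=" ")
    print()
s=dict(np.load("side0.npz"))["color"][:,:,::-1]
cv2.imwrite("pics/rackside.png",cv2.resize(s[190:270,140:235],(713,600),interpolation=cv2.INTER_CUBIC))
E
```

```text
top w profile along u (v within bays)
-75:-6.1(45) -70:-4.7(42) -65:-3.3(4) -60:19.5(26) -55:9.5(111) -50:-0.1(53) -45:-0.5(52) -40:-0.0(51) -35:0.5(52) -30:-0.4(51) -25:0.1(51) -20:0.1(53) -15:0.5(55) -10:-0.2(53) -5:0.0(54) 0:0.3(55) 5:0.2(53) 10:-0.3(52) 15:-0.2(55) 20:0.0(55) 25:0.1(52) 30:0.1(53) 35:0.3(58) 40:0.5(53) 45:-0.2(57) 50:-0.5(52) 55:-0.3(41) 60:0.0(0) 65:0.0(0) 70:0.0(0) 
 v profile
-90:-32 -87:-30 -84:-32 -81:-32 -78:-32 -75:-30 -72:-27 -69:14 -66:14 -63:1 -60:1 -57:1 -54:3 -51:1 -48:2 -45:1 -42:2 -39:2 -36:1 -33:2 -30:2 -27:2 -24:2 -21:1 -18:1 -15:0 -12:1 -9:2 -6:1 -3:11 0:15 3:3 6:1 9:0 12:1 15:1 18:1 21:1 24:1 27:1 30:1 33:0 36:1 39:1 42:1 45:1 48:1 51:1 54:-0 57:1 60:1 63:9 66:14 69:14 72:0 75:0 78:0 81:0 84:-39 87:-36 90:-39 
side w profile along u (v within bays)
-75:-5.4(57) -70:-3.1(49) -65:-4.9(52) -60:2.4(49) -55:17.9(51) -50:0.4(48) -45:-0.0(53) -40:0.2(51) -35:0.6(50) -30:0.4(52) -25:0.5(53) -20:0.6(51) -15:0.0(55) -10:0.2(59) -5:0.5(55) 0:0.1(50) 5:0.1(48) 10:0.5(53) 15:0.2(55) 20:0.5(51) 25:0.5(50) 30:0.4(48) 35:0.3(52) 40:0.8(50) 45:0.3(48) 50:0.2(50) 55:0.3(38) 60:0.0(0) 65:0.0(0) 70:0.0(0) 
 v profile
-90:0 -87:0 -84:0 -81:0 -78:0 -75:0 -72:13 -69:14 -66:12 -63:3 -60:2 -57:1 -54:2 -51:2 -48:1 -45:1 -42:2 -39:2 -36:1 -33:2 -30:1 -27:1 -24:1 -21:1 -18:1 -15:2 -12:3 -9:0 -6:0 -3:14 0:13 3:9 6:2 9:2 12:1 15:1 18:2 21:1 24:1 27:1 30:1 33:1 36:1 39:1 42:1 45:1 48:1 51:1 54:0 57:-28 60:-15 63:-11 66:11 69:10 72:-28 75:-32 78:-36 81:-36 84:-38 87:-38 90:-35
```

View pics/rackside.png

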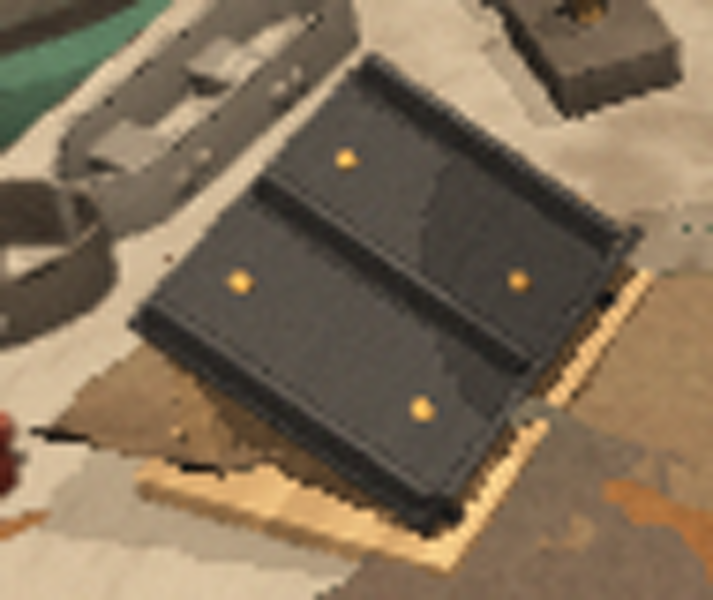

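```bash
cat >> h.py <<'E'
def down(yaw,flip=0):
    a=np.radians(yaw+180*flip);y=np.array([-np.sin(a),np.cos(a),0]);x=np.array([0,0,-1.]);return np.stack([x,y,np.cross(x,y)],1)
def pose(o): return np.array(o["tool_pos"]),R.from_euler('xyz',o["orientation"],degrees=True).as_matrix()
def plan(o,g,Rt,n=None,start=None):
    "g: grasp point target (159 mm ahead of TCP)"
    p,R0=pose(o) if start is None else start
    pt=np.asarray(g)-.159*Rt[:,0]
    w=R.from_matrix(R0.T@Rt).as_rotvec(); ang=np.degrees(np.linalg.norm(w)); D=R0.T@(pt-p)
    if n is None: n=int(max(np.ceil(np.linalg.norm(D)/.055),np.ceil(ang/9.5),1))
    S=sum(R.from_rotvec(w/n*k).as_matrix() for k in range(n)); d=np.linalg.solve(S,D)
    print(n,"rows of",np.round(d,4).tolist(),np.round(np.degrees(w)/n,2).tolist(), "|D|",round(np.linalg.norm(D),4),"ang",round(ang,1))
    return pt,Rt
RC=np.array([.6747,.118,.0482]);_y=np.radians(-10.2);_t=np.radians(30)
EX=np.array([np.cos(_y)*np.cos(_t),np.sin(_y)*np.cos(_t),np.sin(_t)]);EY=np.array([-np.sin(_y),np.cos(_y),0]);EZ=np.cross(EX,EY)
E
python3 - <<'E'
from h import *
from plant import ctrl
o=ctrl.get_obs();p,R0=pose(o);print(R0.round(3))
for v in(.0328,-.0342): print("bay",RC-.0035*EX+v*EY+.026*EZ)
for f in(0,1):
  s=plan(o,[.40,-.2,.2],down(10.5,f))
  s=plan(o,[.5259,-.2356,.12],down(10.5,f),start=s)
  s=plan(o,[.5259,-.2356,.027],down(10.5,f),start=s)
E
```

```text
[[-0.001 -0.26   0.966]
 [ 0.001  0.966  0.26 ]
 [-1.     0.001 -0.   ]]
bay [0.66473065 0.15312048 0.06896666]
bay [0.65286597 0.08717937 0.06896666]
10 rows of [0.0045, 0.039, 0.0321] [0.46, -0.0, -0.01] |D| 0.5065 ang 4.6
3 rows of [0.0267, -0.0193, 0.0391] [0.0, 0.0, 0.0] |D| 0.1534 ang 0.0
2 rows of [0.0465, 0.0, 0.0] [0.0, 0.0, 0.0] |D| 0.093 ang 0.0
19 rows of [0.0024, -0.0231, 0.0334] [-9.23, 0.01, -0.0] |D| 0.5065 ang 175.4
3 rows of [0.0267, 0.0193, -0.0391] [0.0, 0.0, 0.0] |D| 0.1534 ang 0.0
2 rows of [0.0465, 0.0, 0.0] [0.0, 0.0, 0.0] |D| 0.093 ang 0.0
```

```bash
python3 - <<'E'
from h import *
from plant import ctrl
o=ctrl.get_obs()
s=plan(o,[.20,-.60,.30],down(14))
s=plan(o,[.40,-.15,.25],down(4.5),start=s)
s=plan(o,[.5411,-.088,.12],down(4.5),start=s)
E
```

```text
2 rows of [-0.0276, 0.0219, 0.0185] [0.53, -0.0, -0.04] |D| 0.0795 ang 1.1
9 rows of [0.0056, 0.0456, 0.0304] [1.06, 0.0, 0.0] |D| 0.495 ang 9.5
4 rows of [0.0325, 0.0127, 0.0364] [0.0, 0.0, 0.0] |D| 0.2016 ang 0.0
```

```bash
python3 -m inch '[-0.028,0.022,0.018,0.5,0,0,0.06, -0.028,0.022,0.018,0.5,0,0,0.06, 0.006,0.046,0.03,1,0,0,0.06, 0.006,0.046,0.03,1,0,0,0.06, 0.006,0.046,0.03,1,0,0,0.06, 0.006,0.046,0.03,1,0,0,0.06, 0.006,0.046,0.03,1,0,0,0.06, 0.006,0.046,0.03,1,0,0,0.06, 0.006,0.046,0.03,1,0,0,0.06, 0.006,0.046,0.03,1,0,0,0.06, 0.006,0.046,0.03,1,0,0,0.06, 0,0,0,0,0,0,0.06]'; python3 - <<'E'
from h import *
from plant import ctrl
o=ctrl.get_obs();print(o["force"])
s=plan(o,[.5411,-.088,.1],down(4.5))
E
```

```text
clock: 1.6
tool_pos: [0.3982, -0.1311, 0.4037]
orientation: [98.3, 89.5, 102.9]
force: [-0.3, -0.3, 0.4]
opening: 0.06
[-0.26796521 -0.3004387   0.35228849]
4 rows of [0.0362, 0.0077, 0.0365] [0.03, -0.02, -0.11] |D| 0.2079 ang 0.5
```

```bash
python3 -m inch '[0.036,0.008,0.0365,0,0,-0.1,0.05, 0.036,0.008,0.0365,0,0,-0.1,0.05, 0.036,0.008,0.0365,0,0,-0.1,0.05, 0.036,0.008,0.0365,0,0,-0.1,0.05, 0,0,0,0,0,0,0.05]'; python3 - <<'E'
from h import *
from plant import ctrl
o=ctrl.get_obs();print(o["force"])
s=plan(o,[.5411,-.088,.027],down(4.5))
for n in("top","side"):
    S=ctrl.snapshot(n);c=S["color"][:,:,::-1]
    u,v=proj(S,np.array([.5411,-.088,.03])).astype(int)
    cv2.imwrite(f"pics/k2{n}.png",cv2.resize(c[max(v-60,0):v+60,u-75:u+75],(750,600),interpolation=cv2.INTER_CUBIC))
E
```

```text
clock: 2.22
tool_pos: [0.5448, -0.0868, 0.2565]
orientation: [4.7, 89.9, 9.4]
force: [-1.2, 0.2, -0.8]
opening: 0.0499
[-1.20515101  0.15886287 -0.81613249]
2 rows of [0.0352, -0.0004, -0.0019] [0.09, 0.04, -0.0] |D| 0.0706 ang 0.2
```

View pics/k2side.png

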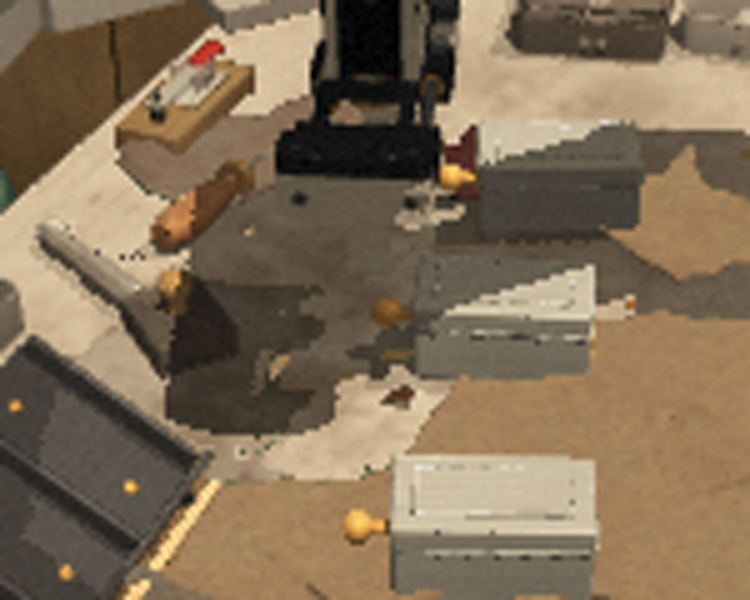

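```bash
python3 -m inch '[0.035,0,-0.002,0,0,0,0.05, 0.034,0,-0.002,0,0,0,0.05, 0,0,0,0,0,0,0.05, 0,0,0,0,0,0,0.05]'; python3 - <<'E'
from h import *
from plant import ctrl
o=ctrl.get_obs()
s=plan(o,[.5411,-.088,.027],down(4.5))
S=ctrl.snapshot("side");c=S["color"][:,:,::-1]
u,v=proj(S,np.array([.5411,-.088,.03])).astype(int)
cv2.imwrite(f"pics/k2b.png",cv2.resize(c[max(v-40,0):v+40,u-50:u+50],(750,600),interpolation=cv2.INTER_CUBIC))
E
```

```text
clock: 2.82
tool_pos: [0.5396, -0.0897, 0.1966]
orientation: [3.1, 89.1, 7.6]
force: [-0.2, 0.8, 0.6]
opening: 0.0499
1 rows of [0.0107, 0.0015, 0.0014] [0.08, 0.92, -0.05] |D| 0.0109 ang 0.9
```

View pics/k2b.png

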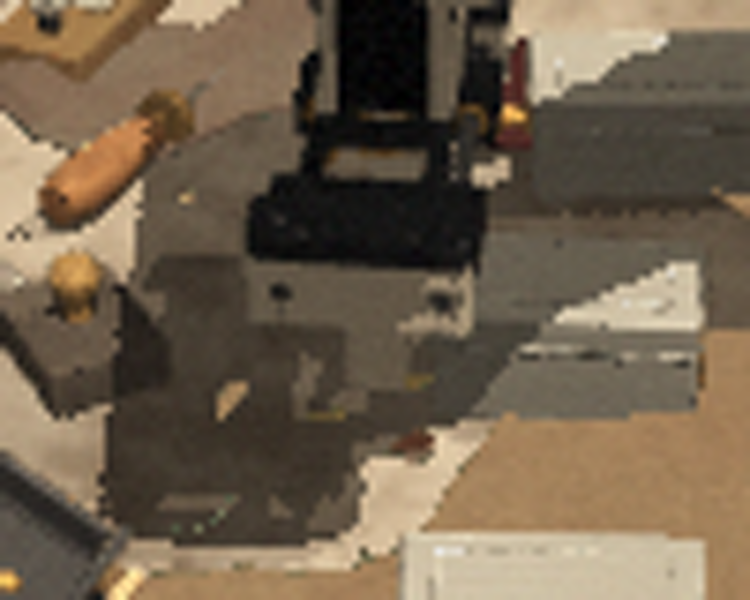

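```bash
python3 -m inch '[0.011,0.0015,0.0015,0,0.9,0,0.05, 0,0,0,0,0,0,0.05, 0,0,0,0,0,0,0.05, 0,0,0,0,0,0,0.05]'; python3 - <<'E'
from h import *
from plant import ctrl
o=ctrl.get_obs()
s=plan(o,[.5411,-.088,.027],down(4.5));print(o["force"])
E
```

```text
clock: 3.38
tool_pos: [0.5421, -0.0878, 0.1878]
orientation: [19.0, 89.8, 23.6]
force: [0.3, 0.4, -0.4]
opening: 0.05
1 rows of [0.0018, -0.0002, -0.0011] [0.09, 0.22, -0.08] |D| 0.0021 ang 0.3
[ 0.30013242  0.36221246 -0.37499843]
```

```bash
python3 -m inch '[0,0,0,0,0,0,0.03, 0,0,0,0,0,0,0.0, 0,0,0,0,0,0,0.0, 0,0,0,0,0,0,0, 0,0,0,0,0,0,0, 0,0,0,0,0,0,0]'
```

```text
clock: 4.12
tool_pos: [0.5421, -0.0877, 0.1878]
orientation: [19.6, 89.8, 24.2]
force: [0.4, 0.3, 0.0]
opening: 0.0149
```

```bash
python3 -m inch '[0,0,0,0,0,0,0]';python3 -m inch '[0,0,0,0,0,0,0]'
```

```text
clock: 4.25
tool_pos: [0.5421, -0.0877, 0.1878]
orientation: [19.3, 89.8, 23.9]
force: [-0.1, -0.6, -0.4]
opening: 0.0148
clock: 4.38
tool_pos: [0.5421, -0.0877, 0.1879]
orientation: [19.0, 89.8, 23.6]
force: [0.1, -0.1, -0.1]
opening: 0.0149
```

```bash
python3 -m inch '[-0.004,0,0,0,0,0,0,-0.004,0,0,0,0,0,0,0,0,0,0,0,0,0]'; python3 -m inch '[0,0,0,0,0,0,0]';python3 -m inch '[0,0,0,0,0,0,0]';python3 -m inch '[0,0,0,0,0,0,0]'
```

```text
clock: 4.75
tool_pos: [0.5419, -0.0878, 0.1963]
orientation: [22.3, 89.8, 26.9]
force: [-0.1, -0.3, -0.6]
opening: 0.0146
clock: 4.88
tool_pos: [0.5419, -0.0878, 0.1963]
orientation: [21.7, 89.8, 26.3]
force: [0.3, 0.1, -0.7]
opening: 0.015
clock: 5.0
tool_pos: [0.5419, -0.0878, 0.1963]
orientation: [22.1, 89.8, 26.6]
force: [-0.4, 0.1, -1.2]
opening: 0.0148
clock: 5.12
tool_pos: [0.5419, -0.0878, 0.1963]
orientation: [21.5, 89.8, 26.1]
force: [0.9, 0.6, -1.2]
opening: 0.0148
```

```bash
python3 - <<'E'
from h import *
from plant import ctrl
S=ctrl.snapshot("side");c=S["color"][:,:,::-1]
u,v=proj(S,np.array([.5,-.09,.03])).astype(int)
cv2.imwrite(f"pics/k2c.png",cv2.resize(c[max(v-40,0):v+40,u-50:u+50],(750,600),interpolation=cv2.INTER_CUBIC))
C=cloud(S);m=(abs(C[...,2]-.055)<.01)&(abs(C[...,0]-.4713)<.05)&(abs(C[...,1]+.09)<.02)
q=C[m];print(np.polyfit(q[:,0],q[:,2],1))
E
```

```text
[0.08151661 0.01642795]
```

View pics/k2c.png

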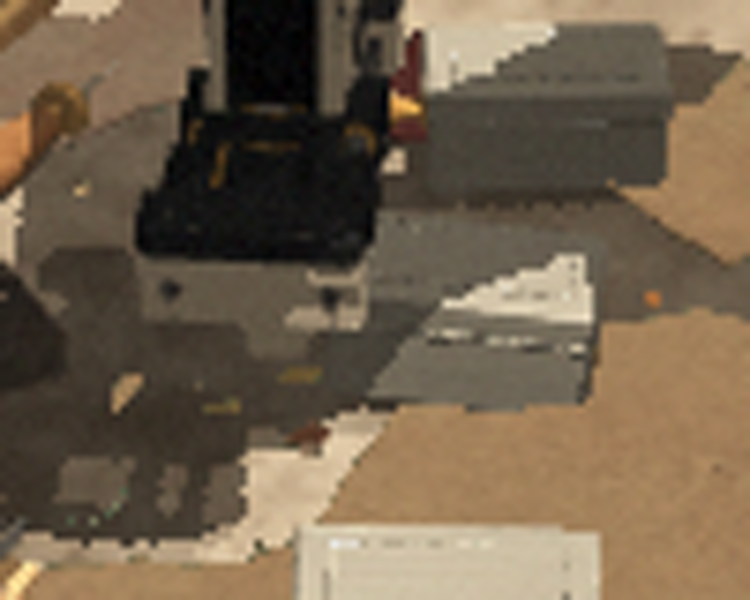

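The tin is tilted 4.7° and pulls only about 0.8 N, so the middle tin is light. I'll lower it back and let go.

```bash
python3 -m inch '[0.003,0,0,0,0,0,0,0.003,0,0,0,0,0,0,0.0025,0,0,0,0,0,0,0,0,0,0,0,0,0,0,0,0,0,0,0,0]'; python3 -m inch '[0,0,0,0,0,0,0.05,0,0,0,0,0,0,0.05,0,0,0,0,0,0,0.05]'; python3 - <<'E'
from h import *
from plant import ctrl
o=ctrl.get_obs()
k1=[.4525+.069*np.cos(np.radians(8.5)),.083+.069*np.sin(np.radians(8.5))];print(k1)
s=plan(o,[.5411,-.088,.1],down(4.5))
s=plan(o,k1+[.1],down(8.5),start=s)
E
```

```text
clock: 5.8
tool_pos: [0.5424, -0.0877, 0.1876]
orientation: [15.6, 89.7, 20.2]
force: [-0.5, -0.1, 2.6]
opening: 0.0148
clock: 6.18
tool_pos: [0.5421, -0.0877, 0.1874]
orientation: [19.3, 89.8, 23.9]
force: [0.6, -0.2, 0.0]
opening: 0.0394
[np.float64(0.5207420945719723), np.float64(0.09319884936794313)]
2 rows of [-0.0358, -0.0001, -0.0004] [0.04, 0.11, -0.04] |D| 0.0716 ang 0.3
4 rows of [0.0, 0.0456, -0.0003] [-1.0, 0.0, 0.0] |D| 0.1823 ang 4.0
```

```bash
python3 -m inch '[-0.036,0,0,0,0,0,0.05,-0.036,0,0,0,0,0,0.05, 0,0.0456,0,-1,0,0,0.05, 0,0.0456,0,-1,0,0,0.05, 0,0.0456,0,-1,0,0,0.05, 0,0.0456,0,-1,0,0,0.05,0,0,0,0,0,0,0.05,0,0,0,0,0,0,0.05]'; python3 - <<'E'
from h import *
from plant import ctrl
o=ctrl.get_obs()
s=plan(o,[.5207,.0932,.027],down(8.5))
for n in("top","side"):
    S=ctrl.snapshot(n);C=cloud(S)
    for a,b,yw in((.4713,-.0935,0),(.4525,.083,0)):
        m=(abs(C[...,2]-.052)<.006)&(np.hypot(C[...,0]-a,C[...,1]-b)<.075);p=C[m]
        r=cv2.minAreaRect((p[:,:2]*1000).astype(np.float32)); print(n,np.round(r[0],1),np.round(r[1],1),r[2])
E
```

```text
clock: 7.18
tool_pos: [0.5219, 0.0982, 0.2616]
orientation: [26.7, 89.7, 35.3]
force: [0.6, -0.4, 0.5]
opening: 0.0497
2 rows of [0.0378, -0.0024, -0.0011] [0.05, 0.11, -0.06] |D| 0.0758 ang 0.3
top [471.6 -92.7] [101.1  57.2] 2.2153775691986084
top [453.2  82.9] [101.   57.2] 8.08030891418457
side [469.5 -92.9] [98.3 62.9] 4.429111957550049
side [451.2  83.9] [100.5  60.9] 9.997568130493164
```

Middle tin is back where it stood. Now the left tin.

```bash
python3 -m inch '[0.038,-0.0024,-0.001,0,0,0,0.05,0.036,-0.0024,-0.001,0,0,0,0.05,0,0,0,0,0,0,0.05,0,0,0,0,0,0,0.05]'; python3 - <<'E'
from h import *
from plant import ctrl
o=ctrl.get_obs()
s=plan(o,[.5207,.0932,.027],down(8.5))
E
```

```text
clock: 7.78
tool_pos: [0.5226, 0.0896, 0.1878]
orientation: [19.9, 89.6, 28.2]
force: [-0.3, 0.0, 0.1]
opening: 0.0499
1 rows of [0.0018, 0.0039, -0.0014] [-0.25, 0.38, -0.14] |D| 0.0045 ang 0.5
```

```bash
python3 -m inch '[0.001,0.004,-0.001,0,0.4,0,0.05,0,0,0,0,0,0,0.05,0,0,0,0,0,0,0.03,0,0,0,0,0,0,0,0,0,0,0,0,0,0,0,0,0,0,0,0,0,0,0,0,0,0,0,0]'; python3 -m inch '[0,0,0,0,0,0,0]';python3 -m inch '[0,0,0,0,0,0,0]'
```

```text
clock: 8.65
tool_pos: [0.5221, 0.0942, 0.1904]
orientation: [43.2, 89.6, 51.4]
force: [0.4, -0.3, 0.9]
opening: 0.0149
clock: 8.78
tool_pos: [0.5221, 0.0942, 0.1904]
orientation: [43.3, 89.6, 51.6]
force: [-0.6, -0.3, 0.3]
opening: 0.0143
clock: 8.9
tool_pos: [0.5221, 0.0942, 0.1904]
orientation: [43.3, 89.6, 51.6]
force: [-0.6, 1.2, 1.0]
opening: 0.015
```

```bash
python3 -m inch '[-0.004,0,0,0,0,0,0,-0.004,0,0,0,0,0,0,0,0,0,0,0,0,0]'; python3 -m inch '[0,0,0,0,0,0,0]';python3 -m inch '[0,0,0,0,0,0,0]';python3 -m inch '[0,0,0,0,0,0,0]'; python3 - <<'E'
from h import *
from plant import ctrl
S=ctrl.snapshot("side")
C=cloud(S);m=(abs(C[...,2]-.055)<.01)&(abs(C[...,0]-.4525)<.05)&(abs(C[...,1]-.085)<.02)
q=C[m];print(np.polyfit(q[:,0],q[:,2],1))
E
```

```text
clock: 9.28
tool_pos: [0.5219, 0.094, 0.1987]
orientation: [46.6, 89.7, 54.9]
force: [0.2, 0.2, -0.9]
opening: 0.0146
clock: 9.4
tool_pos: [0.5218, 0.094, 0.1987]
orientation: [46.6, 89.7, 54.8]
force: [-0.1, -0.3, -1.1]
opening: 0.0145
clock: 9.52
tool_pos: [0.5218, 0.094, 0.1987]
orientation: [46.2, 89.7, 54.5]
force: [-0.2, 0.2, -0.9]
opening: 0.015
clock: 9.65
tool_pos: [0.5218, 0.094, 0.1987]
orientation: [46.3, 89.7, 54.5]
force: [1.2, -0.1, -0.6]
opening: 0.0147
[0.08405718 0.01674247]
```

Left tin is light too (about 0.9 N, tilted 4.8°). I'll lower and release it.

```bash
python3 -m inch '[0.003,0,0,0,0,0,0,0.003,0,0,0,0,0,0,0.0023,0,0,0,0,0,0,0,0,0,0,0,0,0,0,0,0,0,0,0,0]'; python3 -m inch '[0,0,0,0,0,0,0.05,0,0,0,0,0,0,0.05,0,0,0,0,0,0,0.05,-0.036,0,0,0,0,0,0.05,-0.036,0,0,0,0,0,0.05]'; python3 - <<'E'
from h import *
from plant import ctrl
o=ctrl.get_obs()
C=cloud(dict(np.load("top0.npz")));V=cloud(dict(np.load("side0.npz")))
k3=np.array([.459+.069*np.cos(np.radians(10.5)),-.248+.069*np.sin(np.radians(10.5))]);print(k3)
# obstacles in k3 tool frame
a=np.radians(10.5);ex=np.array([np.cos(a),np.sin(a)]);ey=np.array([-np.sin(a),np.cos(a)])
for nm,D in(("top",C),("side",V)):
    P=D[D[...,2]>.06];P=P[(P[:,2]<.45)];d=P[:,:2]-k3;u=d@ex;v=d@ey
    for u0 in np.arange(-.05,.16,.02):
        k=(abs(u-u0)<.01)&(v<-.02)&(v>-.3)
        if k.any():
            i=np.argmax(np.where(k,v,-9)); print(nm,f"u {u0:.2f} nearest v {v[i]:.3f} z {P[i,2]:.3f} zmin {P[k&(v>v[i]-.03),2].min():.3f} zmax {P[k&(v>v[i]-.03),2].max():.3f}")
s=plan(o,np.r_[k3,.1],down(10.5))
E
```

```text
clock: 10.32
tool_pos: [0.5223, 0.0942, 0.1902]
orientation: [41.2, 89.6, 49.5]
force: [-0.0, 0.5, 2.9]
opening: 0.0149
clock: 10.95
tool_pos: [0.5208, 0.0933, 0.2605]
orientation: [139.2, 89.8, 147.4]
force: [0.0, -0.3, 0.5]
opening: 0.0497
[ 0.52684459 -0.23542575]
top u -0.05 nearest v -0.167 z 0.177 zmin 0.171 zmax 0.260
top u -0.03 nearest v -0.154 z 0.180 zmin 0.172 zmax 0.259
top u -0.01 nearest v -0.143 z 0.181 zmin 0.171 zmax 0.259
top u 0.01 nearest v -0.133 z 0.176 zmin 0.171 zmax 0.259
top u 0.03 nearest v -0.122 z 0.179 zmin 0.172 zmax 0.258
top u 0.05 nearest v -0.114 z 0.174 zmin 0.171 zmax 0.259
top u 0.07 nearest v -0.102 z 0.180 zmin 0.171 zmax 0.259
top u 0.09 nearest v -0.092 z 0.181 zmin 0.169 zmax 0.260
top u 0.11 nearest v -0.082 z 0.182 zmin 0.172 zmax 0.259
top u 0.13 nearest v -0.084 z 0.170 zmin 0.167 zmax 0.259
top u 0.15 nearest v -0.079 z 0.189 zmin 0.170 zmax 0.260
side u -0.05 nearest v -0.166 z 0.181 zmin 0.171 zmax 0.258
side u -0.03 nearest v -0.157 z 0.179 zmin 0.173 zmax 0.259
side u -0.01 nearest v -0.145 z 0.177 zmin 0.173 zmax 0.259
side u 0.01 nearest v -0.134 z 0.175 zmin 0.172 zmax 0.258
side u 0.03 nearest v -0.123 z 0.177 zmin 0.173 zmax 0.257
side u 0.05 nearest v -0.113 z 0.175 zmin 0.174 zmax 0.258
side u 0.07 nearest v -0.102 z 0.180 zmin 0.173 zmax 0.257
side u 0.09 nearest v -0.092 z 0.182 zmin 0.172 zmax 0.257
side u 0.11 nearest v -0.082 z 0.183 zmin 0.172 zmax 0.257
side u 0.13 nearest v -0.082 z 0.254 zmin 0.169 zmax 0.257
side u 0.15 nearest v -0.076 z 0.238 zmin 0.168 zmax 0.257
6 rows of [0.0002, -0.0543, -0.0077] [-0.38, -0.02, -0.02] |D| 0.3288 ang 2.3
```

```bash
python3 -m inch '[0,-0.0535,-0.0077,-0.4,0,0,0.05,0,-0.0535,-0.0077,-0.4,0,0,0.05,0,-0.0535,-0.0077,-0.4,0,0,0.05,0,-0.0535,-0.0077,-0.4,0,0,0.05,0,-0.0535,-0.0077,-0.4,0,0,0.05,0,-0.04,-0.0077,-0.4,0,0,0.05,0,0,0,0,0,0,0.05,0,0,0,0,0,0,0.05]'; python3 - <<'E'
from h import *
from plant import ctrl
o=ctrl.get_obs()
s=plan(o,[.5268,-.2354,.028],down(10.5))
for n in("top","side"):
    S=ctrl.snapshot(n);C=cloud(S)
    for a,b,yw in((.4713,-.0935,0),(.4525,.083,0)):
        m=(abs(C[...,2]-.052)<.006)&(np.hypot(C[...,0]-a,C[...,1]-b)<.075);p=C[m]
        r=cv2.minAreaRect((p[:,:2]*1000).astype(np.float32)); print(n,np.round(r[0],1),np.round(r[1],1),r[2])
E
```

```text
clock: 11.95
tool_pos: [0.5265, -0.2257, 0.2628]
orientation: [29.6, 89.6, 40.5]
force: [0.4, -0.7, -1.2]
opening: 0.0501
2 rows of [0.0379, -0.0049, -0.001] [0.21, 0.17, -0.1] |D| 0.0764 ang 0.6
top [0. 0.] [0. 0.] 0.0
top [452.6  86. ] [102.8  55. ] 3.758635997772217
side [470.9 -91.2] [100.8  61.6] 4.959649085998535
side [450.9  84.7] [100.8  62. ] 10.051993370056152
```

```bash
python3 -m inch '[0.038,-0.005,-0.001,0.2,0.2,0,0.05,0.036,-0.004,-0.001,0.2,0.2,0,0.05,0,0,0,0,0,0,0.05,0,0,0,0,0,0,0.05]'; python3 - <<'E'
from h import *
from plant import ctrl
o=ctrl.get_obs()
s=plan(o,[.5268,-.2354,.028],down(10.5))
S=ctrl.snapshot("side");c=S["color"][:,:,::-1]
u,v=proj(S,np.array([.52,-.23,.03])).astype(int)
cv2.imwrite(f"pics/k3.png",cv2.resize(c[max(v-60,0):v+40,u-60:u+60],(720,600),interpolation=cv2.INTER_CUBIC))
E
```

```text
clock: 12.55
tool_pos: [0.5289, -0.2303, 0.1901]
orientation: [30.8, 89.8, 41.7]
force: [0.1, -0.6, -0.1]
opening: 0.05
1 rows of [0.0031, -0.0046, -0.003] [0.46, 0.18, -0.11] |D| 0.0063 ang 0.5
```

View pics/k3.png

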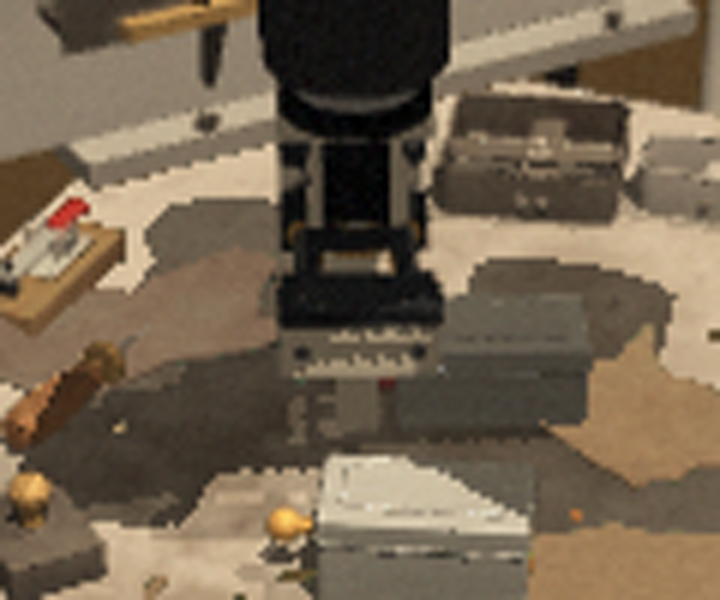

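The gripper stands over the right tin's knob, clear of the beam. Next: correct, close and lift.

```bash
python3 -m inch '[0.002,-0.0045,-0.0025,0.4,0.2,0,0.05,0,0,0,0,0,0,0.05,0,0,0,0,0,0,0.03,0,0,0,0,0,0,0,0,0,0,0,0,0,0,0,0,0,0,0,0,0,0,0,0,0,0,0,0]'; python3 -m inch '[0,0,0,0,0,0,0]';python3 -m inch '[0,0,0,0,0,0,0]'
```

```text
clock: 13.48
tool_pos: [0.5281, -0.2355, 0.1914]
orientation: [3.2, 89.7, 13.7]
force: [0.3, 0.1, -0.1]
opening: 0.0149
clock: 13.6
tool_pos: [0.5281, -0.2354, 0.1913]
orientation: [3.7, 89.7, 14.3]
force: [0.2, -0.5, 0.7]
opening: 0.0148
clock: 13.72
tool_pos: [0.5281, -0.2355, 0.1914]
orientation: [3.3, 89.7, 13.8]
force: [0.9, 0.5, 1.2]
opening: 0.015
```

```bash
python3 -m inch '[-0.004,0,0,0,0,0,0,-0.004,0,0,0,0,0,0,0,0,0,0,0,0,0]'; python3 -m inch '[0,0,0,0,0,0,0]';python3 -m inch '[0,0,0,0,0,0,0]';python3 -m inch '[0,0,0,0,0,0,0]'; python3 - <<'E'
from h import *
from plant import ctrl
S=ctrl.snapshot("side")
C=cloud(S);m=(abs(C[...,2]-.055)<.01)&(abs(C[...,0]-.459)<.05)&(abs(C[...,1]+.245)<.02)
q=C[m];print(np.polyfit(q[:,0],q[:,2],1))
E
```

```text
clock: 14.1
tool_pos: [0.5268, -0.2354, 0.1985]
orientation: [54.1, 89.9, 64.7]
force: [0.4, 0.3, -5.1]
opening: 0.015
clock: 14.22
tool_pos: [0.5268, -0.2354, 0.1985]
orientation: [53.6, 89.9, 64.1]
force: [0.0, -0.9, -3.3]
opening: 0.0153
clock: 14.35
tool_pos: [0.5268, -0.2354, 0.1984]
orientation: [53.0, 89.9, 63.5]
force: [1.1, -0.6, -4.0]
opening: 0.0149
clock: 14.48
tool_pos: [0.5268, -0.2353, 0.1983]
orientation: [54.7, 89.9, 65.2]
force: [-0.4, -0.0, -4.8]
opening: 0.0148
[0.08060943 0.01725767]
```

The right tin pulls about 4.3 N at 4.6° tilt, so it's the full one. I'll lower it, let go and rise.

```bash
python3 -m inch '[0.003,0,0,0,0,0,0,0.003,0,0,0,0,0,0,0.002,0,0,0,0,0,0,0,0,0,0,0,0,0,0,0,0,0,0,0,0]'; python3 -m inch '[0,0,0,0,0,0,0.05,0,0,0,0,0,0,0.05,0,0,0,0,0,0,0.05,-0.036,0,0,0,0,0,0.07,-0.036,0,0,0,0,0,0.085,-0.01,0,0,0,0,0,0.085]'; python3 - <<'E'
from h import *
from plant import ctrl
o=ctrl.get_obs()
s=plan(o,[.459,-.247,.12],down(10.5))
for n in("side","top"):
    S=ctrl.snapshot(n);C=cloud(S)
    a,b=.459,-.247
    m=(abs(C[...,2]-.052)<.006)&(np.hypot(C[...,0]-a,C[...,1]-b)<.075);p=C[m]
    if len(p): r=cv2.minAreaRect((p[:,:2]*1000).astype(np.float32)); print(n,np.round(r[0],1),np.round(r[1],1),r[2])
E
```

```text
clock: 15.15
tool_pos: [0.5281, -0.2351, 0.1914]
orientation: [8.0, 89.8, 18.6]
force: [0.0, -0.7, -2.4]
opening: 0.015
clock: 15.9
tool_pos: [0.5275, -0.2355, 0.2744]
orientation: [41.9, 89.9, 52.5]
force: [-0.9, -0.8, -1.0]
opening: 0.0692
2 rows of [-0.0023, 0.0006, -0.0347] [0.04, 0.03, -0.03] |D| 0.0696 ang 0.1
side [ 457.7 -247.1] [99.9 58.5] 12.901952743530273
top [ 459.2 -247.3] [100.6  58. ] 11.546663284301758
```

```bash
python3 -m inch '[-0.002,0,-0.0345,0,0,0,0.085,-0.002,0,-0.0345,0,0,0,0.085,0,0,0,0,0,0,0.085,0,0,0,0,0,0,0.085]'; python3 - <<'E'
from h import *
from plant import ctrl
o=ctrl.get_obs();print(o["opening"])
s=plan(o,[.459,-.2475,.039],down(11))
E
```

```text
clock: 16.5
tool_pos: [0.4565, -0.2478, 0.2726]
orientation: [141.1, 89.6, 151.6]
force: [0.2, 0.1, 0.0]
opening: 0.0849
0.08494140389083091
2 rows of [0.0373, -0.0002, 0.0014] [-0.24, -0.16, -0.13] |D| 0.0746 ang 0.6
```

```bash
python3 -m inch '[0.037,0,0.0014,-0.2,-0.1,-0.1,0.085,0.037,0,0.0014,-0.2,-0.1,-0.1,0.085,0,0,0,0,0,0,0.085,0,0,0,0,0,0,0.085]'; python3 - <<'E'
from h import *
from plant import ctrl
o=ctrl.get_obs();print(o["opening"])
s=plan(o,[.459,-.2475,.039],down(11))
S=ctrl.snapshot("side");c=S["color"][:,:,::-1]
u,v=proj(S,np.array([.46,-.23,.03])).astype(int)
cv2.imwrite(f"pics/g3.png",cv2.resize(c[max(v-60,0):v+40,u-60:u+60],(720,600),interpolation=cv2.INTER_CUBIC))
E
```

```text
clock: 17.0
tool_pos: [0.4618, -0.2469, 0.1965]
orientation: [172.2, 89.9, -176.7]
force: [-0.4, 0.5, -0.2]
opening: 0.0849
0.08491189189749183
1 rows of [-0.0015, -0.0001, -0.0029] [0.02, -0.11, -0.01] |D| 0.0033 ang 0.1
```

View pics/g3.png

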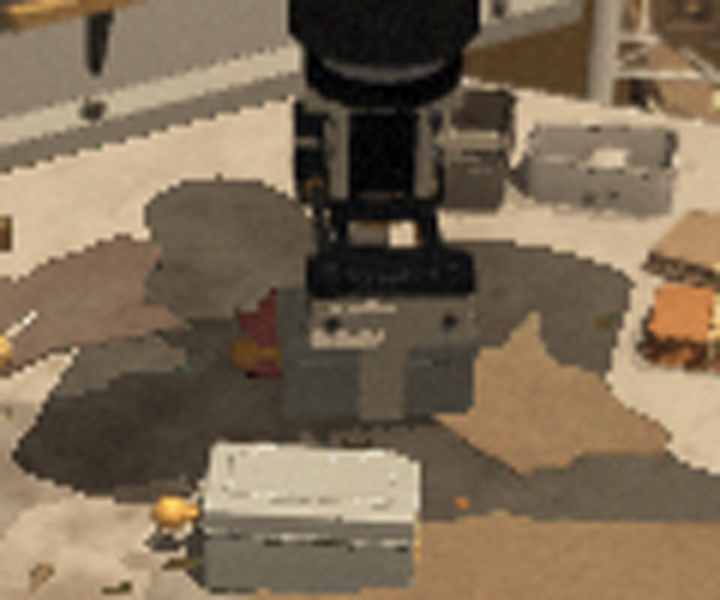

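```bash
python3 -m inch '[-0.002,0,-0.003,0,0,0,0.085,0,0,0,0,0,0,0.07,0,0,0,0,0,0,0.04,0,0,0,0,0,0,0.04,0,0,0,0,0,0,0.04,0,0,0,0,0,0,0.04]'
```

```text
clock: 17.8
tool_pos: [0.4596, -0.2478, 0.2019]
orientation: [-24.9, 89.8, -13.9]
force: [0.1, -0.5, -0.1]
opening: 0.056
```

```bash
python3 -m inch '[-0.01,0,0,0,0,0,0.04,-0.02,0,0,0,0,0,0.04,-0.03,0,0,0,0,0,0.04,-0.03,0,0,0,0,0,0.04,-0.03,0,0,0,0,0,0.04,-0.02,0,0,0,0,0,0.04,0,0,0,0,0,0,0.04]';  python3 - <<'E'
from h import *
from plant import ctrl
o=ctrl.get_obs()
print(pose(o)[1][:,0], np.degrees(np.arctan2(-pose(o)[1][0,1],pose(o)[1][1,1])))
Rb=np.stack([-EZ,EY,np.cross(-EZ,EY)],1)
# waypoint: back from the rack, level yaw->-10, then tilt
g=RC+(-.0035+.012)*EX-.0342*EY+(.039+.06)*EZ
s=plan(o,[.47,-.1,.22],down(0))
s=plan(o,[.52,.07,.24],down(-10.2),start=s)
s=plan(o,g,Rb,start=s); print(g)
E
```

```text
clock: 18.68
tool_pos: [0.4541, -0.246, 0.3411]
orientation: [142.5, 89.2, 153.3]
force: [0.5, 0.4, -9.2]
opening: 0.0559
[-0.01320781  0.00664746 -0.99989068] 10.772776008141346
3 rows of [-0.0124, 0.0477, 0.0113] [3.59, -0.24, -0.15] |D| 0.1516 ang 10.8
4 rows of [-0.005, 0.0433, 0.0096] [2.55, 0.0, 0.0] |D| 0.1783 ang 10.2
4 rows of [0.0316, 0.0101, -0.0006] [-0.0, -7.5, 0.0] |D| 0.1315 ang 30.0
[0.6271709  0.09180265 0.13818651]
```

```bash
python3 -m inch '[-0.012,0.048,0.011,3.6,-0.2,-0.1,0.04,-0.012,0.048,0.011,3.6,-0.2,-0.1,0.04,-0.012,0.048,0.011,3.6,-0.2,-0.1,0.04,-0.005,0.043,0.01,2.6,0,0,0.04,-0.005,0.043,0.01,2.6,0,0,0.04,-0.005,0.043,0.01,2.6,0,0,0.04,-0.005,0.043,0.01,2.6,0,0,0.04,0,0,0,0,0,0,0.04]';  python3 - <<'E'
from h import *
from plant import ctrl
o=ctrl.get_obs()
Rb=np.stack([-EZ,EY,np.cross(-EZ,EY)],1)
g=RC+(-.0035+.007)*EX-.0342*EY+(.043+.05)*EZ
s=plan(o,g,Rb); print(g)
E
```

```text
clock: 19.68
tool_pos: [0.5191, 0.078, 0.3851]
orientation: [-177.3, 88.5, 171.2]
force: [-0.4, -1.2, -9.0]
opening: 0.0559
4 rows of [0.0301, 0.0082, 0.0003] [-0.32, -7.87, 0.1] |D| 0.1236 ang 31.5
[0.62586179 0.09203819 0.13049036]
```

```bash
python3 -m inch '[0.03,0.008,0,-0.3,-7.9,0.1,0.04,0.03,0.008,0,-0.3,-7.9,0.1,0.04,0.03,0.008,0,-0.3,-7.9,0.1,0.04,0.03,0.008,0,-0.3,-7.9,0.1,0.04,0,0,0,0,0,0,0.04,0,0,0,0,0,0,0.04]';  python3 - <<'E'
from h import *
from plant import ctrl
o=ctrl.get_obs()
Rb=np.stack([-EZ,EY,np.cross(-EZ,EY)],1)
g=RC+(-.0035+.007)*EX-.0342*EY+(.043+.02)*EZ
s=plan(o,g,Rb)
for n in("side","top"):
    S=ctrl.snapshot(n);c=S["color"][:,:,::-1];C=cloud(S);np.savez(n+"1.npz",**S)
    u,v=proj(S,np.array([.64,.09,.08])).astype(int)
    cv2.imwrite(f"pics/p_{n}.png",cv2.resize(c[max(v-50,0):v+50,u-60:u+60],(720,600),interpolation=cv2.INTER_CUBIC))
E
```

```text
clock: 20.42
tool_pos: [0.5543, 0.0828, 0.2989]
orientation: [-3.6, 65.8, -14.0]
force: [-0.3, -0.3, -8.9]
opening: 0.0554
2 rows of [0.0263, 0.0115, -0.0103] [0.11, -2.94, 0.78] |D| 0.0609 ang 6.1
```

View pics/p_side.png

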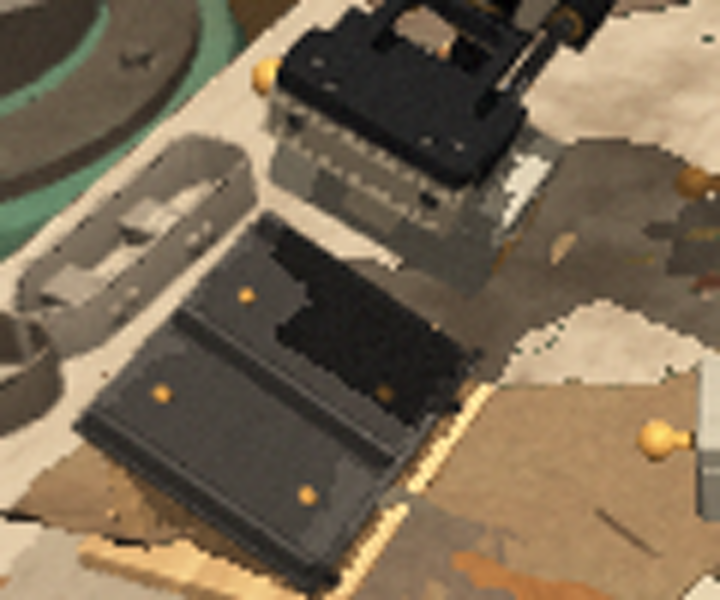

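View pics/p_top.png

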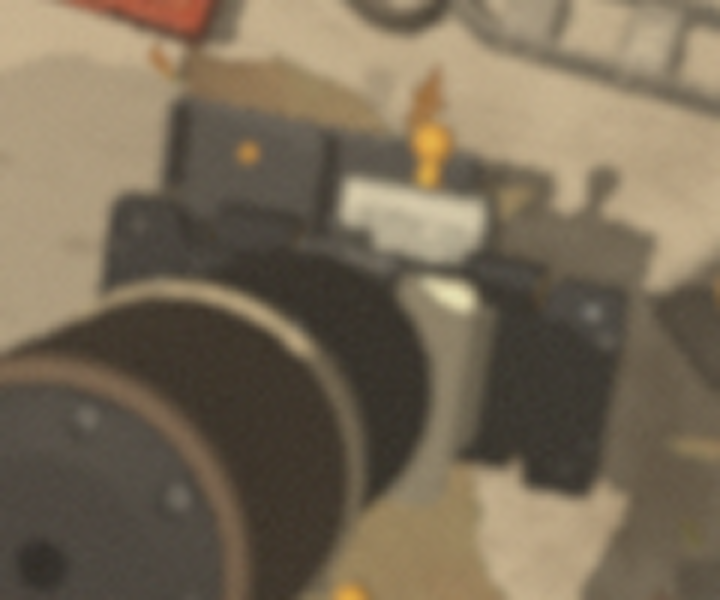

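```bash
python3 -m inch '[0.013,0.006,-0.005,0,-1.5,0.4,0.04,0.013,0.006,-0.005,0,-1.5,0.4,0.04,0.013,0.006,-0.005,0,-1.5,0.4,0.04,0.009,0.005,-0.005,0,-1.5,0.4,0.04,0,0,0,0,0,0,0.04,0,0,0,0,0,0,0.04]';  python3 - <<'E'
from h import *
from plant import ctrl
o=ctrl.get_obs()
Rb=np.stack([-EZ,EY,np.cross(-EZ,EY)],1)
g=RC+(-.0035+.007)*EX-.0342*EY+(.043+.02)*EZ
s=plan(o,g,Rb)
E
```

```text
clock: 21.28
tool_pos: [0.5869, 0.0929, 0.2931]
orientation: [1.2, 64.7, -7.7]
force: [0.7, 0.1, -8.5]
opening: 0.0561
2 rows of [0.017, 0.0031, -0.023] [0.51, -2.35, -0.56] |D| 0.0575 ang 4.9
```

```bash
python3 - <<'E'
from h import *
from plant import ctrl
o=ctrl.get_obs()
print(o["joint_pos"].round(2),o["qvel"].round(2),o["tau"].round(1))
E
```

```text
[  24.47   12.01  -46.35   53.88  -16.37 -173.57] [-0.11  0.17  0.21  0.1   0.07  0.01] [  0.  -45.1  27.2   3.6   0.4   0. ]
```

J6 is at its limit (-173.6), so the tilt can't finish with this half of the grasp. I'll set the tin back where it stood and regrip it with the gripper half a turn round, which puts J6 near +6 at the rack. I'll log joint data on the way to check reach.

```bash
cat >> h.py <<'E'
import json
def log(o):
    open("log.jsonl","a").write(json.dumps([list(map(float,o["joint_pos"])),list(map(float,o["tool_pos"])),list(map(float,o["orientation"]))])+"\n")
E
python3 - <<'E'
from h import *
from plant import ctrl
o=ctrl.get_obs();log(o)
log(dict(joint_pos=[-58.4335,20.59215,.6314,-.01978,-70.1365,-16.5068],tool_pos=[.17532,-.651619,.403697],orientation=[95.68228,89.90101,110.73519]))
s=plan(o,[.53,.06,.24],down(-8))
s=plan(o,[.459,-.247,.17],down(8),start=s)
E
```

```text
3 rows of [-0.0391, -0.0135, -0.0062] [-0.3, 8.44, -0.11] |D| 0.1246 ang 25.3
6 rows of [0.0117, -0.0516, -0.0107] [-2.67, 0.0, 0.0] |D| 0.3228 ang 16.0
```

```bash
python3 -m inch '[-0.039,-0.0135,-0.006,-0.3,8.4,-0.1,0.04,-0.039,-0.0135,-0.006,-0.3,8.4,-0.1,0.04,-0.039,-0.0135,-0.006,-0.3,8.4,-0.1,0.04,0,0,0,0,0,0,0.04]'; python3 - <<'E'
from h import *
from plant import ctrl
o=ctrl.get_obs();log(o);print(o["joint_pos"].round(1))
s=plan(o,[.459,-.247,.17],down(8))
E
```

```text
clock: 21.78
tool_pos: [0.5509, 0.0552, 0.3796]
orientation: [-12.5, 80.8, -22.6]
force: [2.7, 0.7, -8.1]
opening: 0.0559
[  28.5    7.7  -24.     8.9  -52.9 -133.6]
6 rows of [0.0085, -0.051, -0.0139] [-3.0, 1.43, 0.56] |D| 0.3199 ang 20.2
```

```bash
python3 -m inch '[0.008,-0.051,-0.014,-3,1.4,0.5,0.04,0.008,-0.051,-0.014,-3,1.4,0.5,0.04,0.008,-0.051,-0.014,-3,1.4,0.5,0.04,0.008,-0.051,-0.014,-3,1.4,0.5,0.04,0.008,-0.051,-0.014,-3,1.4,0.5,0.04,0.008,-0.048,-0.014,-3,1.4,0.5,0.04,0,0,0,0,0,0,0.04,0,0,0,0,0,0,0.04]'; python3 - <<'E'
from h import *
from plant import ctrl
o=ctrl.get_obs();log(o);print(o["joint_pos"].round(1))
s=plan(o,[.459,-.245,.043],down(8))
E
```

```text
clock: 22.78
tool_pos: [0.4559, -0.2522, 0.3295]
orientation: [-33.6, 89.4, -25.0]
force: [1.1, 1.1, -8.0]
opening: 0.0559
[ -7.3   9.6 -25.    0.2 -54.8 -74.4]
3 rows of [0.0425, 0.0024, 0.0011] [0.17, 0.17, 0.11] |D| 0.1277 ang 0.8
```

```bash
cat > kin.py <<'E'
from h import *
from scipy.optimize import least_squares
r=lambda ax,a:R.from_euler(ax,a,degrees=True)
D=[json.loads(l) for l in open("log.jsonl")]
def fk(q,P,s4,s6):
    a1,d,h,L2,L4,a3,L6,o6,l6y,l6z,dz=P
    Rw=r('z',q[0]); Ra=Rw*r('y',q[1]); Rf=Ra*r('y',-q[2]); R4=Rf*r('x',s4*q[3]);R5=R4*r('y',-q[4]);R6=R5*r('x',s6*q[5]+o6)
    p=Rw.apply([a1,d,h])+Ra.apply([0,0,L2])+Rf.apply([L4,0,a3])+R5.apply([L6,l6y,l6z])
    return p,R6
def res(P,s4,s6):
    e=[]
    for q,p,o in D:
        pp,RR=fk(q,P,s4,s6);e+=list(pp-p);e+=list((RR.inv()*R.from_euler('xyz',o,degrees=True)).as_rotvec()*.3)
    e+=list(1e-3*np.array(P)[[0,5,8,9]])
    return e
def fit():
    best=None
    for s4 in(1,-1):
        for s6 in(1,-1):
            for o in(90,-90,0,180):
                f=least_squares(res,[0.05,-.15,.4,.45,.4,0,.1,o,0,0,0],args=(s4,s6))
                if best is None or f.cost<best[0]: best=(f.cost,f.x,s4,s6)
    return best
E
python3 - <<'E'
from kin import *
b=fit();print(b[0],b[1].round(4),b[2:])
for q,p,o in D:
    pp,RR=fk(q,*b[1:]);print((pp-p).round(4),np.degrees((RR.inv()*R.from_euler('xyz',o,degrees=True)).magnitude()).round(2))
Rb=np.stack([-EZ,EY,np.cross(-EZ,EY)],1)
lo=np.array([-176,-82,-58.28,-173.87,-174.79,-173.66]);hi=np.array([176,121.7,71.7,95.5,-.11,173.66])
for nm,v in(("R",-.0342),("L",.0328)):
  for off in(.05,.02,0):
    for flip in(0,1):
        Rt=Rb@r('x',180*flip).as_matrix();g=RC+(-.0035+.004)*EX+v*EY+(.043+off)*EZ;pt=g-.159*Rt[:,0]
        sol=None
        for q0 in([24,12,-46,54,-16,-173],[24,12,-46,54,-16,6],[20,12,-46,-54,-30,50],[24,20,-46,80,-30,-60],[24,20,-46,-80,-30,120]):
            f=least_squares(lambda q:np.r_[fk(q,*b[1:])[0]-pt,.3*(fk(q,*b[1:])[1].inv()*R.from_matrix(Rt)).as_rotvec()],np.clip(q0,lo+.01,hi-.01),bounds=(lo,hi))
            if sol is None or f.cost<sol.cost: sol=f
        print(nm,off,flip,"cost",sol.cost,sol.x.round(1))
E
```

```text
1.8393514507583574e-08 [ -0.      -0.       0.1988   0.6016   0.4636   0.       0.1999 -90.
  -0.1918   0.       0.    ] (-1, -1)
[-0. -0. -0.] 0.0
[ 0.  0. -0.] 0.0
[ 0. -0.  0.] 0.0
[ 0. -0.  0.] 0.0
R 0.05 0 cost 7.989886352699425e-05 [ 13.5  10.  -55.4  95.5 -11.9 153.1]
R 0.05 1 cost 7.989886352699303e-05 [ 13.5  10.  -55.4  95.5 -11.9 -26.9]
R 0.02 0 cost 0.0002879217020515829 [ 13.   13.2 -54.1  95.5 -11.8 153.2]
R 0.02 1 cost 0.0002879217020515857 [ 13.   13.2 -54.1  95.5 -11.8 -26.8]
R 0 0 cost 0.0003442929478763055 [-9.300e+00  1.800e+01 -3.790e+01 -1.739e+02 -1.000e-01  8.310e+01]
R 0 1 cost 0.0004863081771844389 [ 12.7  15.3 -53.2  95.5 -11.8 -26.7]
L 0.05 0 cost 5.3138616040085365e-06 [ 20.5  12.8 -52.9  95.5 -14.9 147. ]
L 0.05 1 cost 5.3138616026933595e-06 [ 20.5  12.8 -52.9  95.5 -14.9 -33. ]
L 0.02 0 cost 0.00010057734740310109 [ 19.8  15.8 -51.6  95.5 -14.8 147.1]
L 0.02 1 cost 0.0001005773474031011 [ 19.8  15.8 -51.6  95.5 -14.8 -32.9]
L 0 0 cost 0.00022277657780055506 [ 19.4  17.8 -50.7  95.5 -14.7 147.2]
L 0 1 cost 0.00022277657779691927 [ 19.4  17.8 -50.7  95.5 -14.7 -32.8]
```

```bash
cat >> kin.py <<'E'
lo=np.array([-176,-82,-58.28,-173.87,-174.79,-173.66]);hi=np.array([176,121.7,71.7,95.5,-.11,173.66])
B=(np.array([0,0,.1988,.6016,.4636,0,.1999,-90,-.1918,0,0]),-1,-1)
def tilt(yaw,th,flip=0):
    x=r('z',yaw).apply([np.sin(np.radians(th)),0,-np.cos(np.radians(th))]);y=r('z',yaw).apply([0,1,0])
    return np.stack([x,y,np.cross(x,y)],1)@r('x',180*flip).as_matrix()
def ik(g,Rt,seeds):
    pt=np.asarray(g)-.159*Rt[:,0];sol=None
    for q0 in seeds:
        f=least_squares(lambda q:np.r_[fk(q,*B)[0]-pt,.3*(fk(q,*B)[1].inv()*R.from_matrix(Rt)).as_rotvec()],np.clip(q0,lo+.01,hi-.01),bounds=(lo,hi))
        if f.cost<1e-7: return f.x
    return None
E
python3 - <<'E'
from kin import *
b=fit();print(b[1]);
seeds=[[24,12,-40,40,-20,-150],[24,12,-40,40,-20,20],[24,12,-25,0,-55,-130],[24,12,-25,0,-55,50],[-7,10,-25,0,-55,-75],[-7,10,-25,0,-55,100],[-7,10,-25,0,-90,100],[-7,10,-25,0,-90,-70]]
def f(x): return None if x is None else x.round(0)
for th in(0,5,10,15,20):
    print(th,"R",f(ik(RC-.0342*EY+.043*EZ,tilt(-10.2,th,0),seeds)),f(ik(RC-.0342*EY+.043*EZ,tilt(-10.2,th,1),seeds)))
    print(th,"L",f(ik(RC+.0328*EY+.043*EZ,tilt(-10.2,th,0),seeds)))
    print("  pick",f(ik([.459,-.247,.043],tilt(8,th-30,0),seeds)))
E
```

```text
[-2.49077774e-06 -5.70722827e-06  1.98795031e-01  6.01605811e-01
  4.63593947e-01  3.08979042e-06  1.99947269e-01 -8.99999908e+01
 -1.91794527e-01  5.03277860e-06  0.00000000e+00]
0 R [  25.   26.  -13.   -0.  -51. -125.] [ 25.  26. -13.   0. -51.  55.]
0 L [  30.   28.  -10.    0.  -52. -130.]
  pick [ -3.  34. -16.   6. -69. -83.]
5 R [  26.   24.  -19.    4.  -43. -130.] [ 26.  24. -19.   4. -43.  50.]
5 L [  31.   26.  -16.    5.  -45. -135.]
  pick [ -3.  31. -19.   5. -64. -82.]
10 R [  28.   22.  -26.   11.  -35. -137.] [ 28.  22. -26.  11. -35.  43.]
10 L [  33.   24.  -23.   11.  -37. -142.]
  pick [ -4.  28. -22.   5. -59. -81.]
15 R [  29.   20.  -34.   22.  -26. -148.] [ 29.  20. -34.  22. -26.  32.]
15 L [  34.   22.  -31.   22.  -28. -153.]
  pick [ -4.  26. -25.   4. -54. -80.]
20 R [  26.   18.  -45.   48.  -16. -171.] [ 26.  18. -45.  48. -16.   9.]
20 L [  32.   20.  -41.   45.  -19. -174.]
  pick [ -5.  24. -27.   3. -49. -79.]
```

```bash
python3 -m inch '[0.04,0.0024,0.001,0.2,0.2,0.1,0.04,0.04,0.0024,0.001,0.2,0.2,0.1,0.04,0.025,0,0,0,0,0,0.04,0.005,0,0,0,0,0,0.04,0,0,0,0,0,0,0.04]'; python3 - <<'E'
from h import *
from plant import ctrl
o=ctrl.get_obs();log(o);print(o["force"])
s=plan(o,[.459,-.245,.043],down(8))
E
```

```text
clock: 23.4
tool_pos: [0.4615, -0.2438, 0.2198]
orientation: [-31.4, 89.3, -23.0]
force: [-0.3, 0.9, -8.8]
opening: 0.0561
[-0.27736172  0.8717987  -8.75379396]
1 rows of [0.0177, -0.0007, -0.0028] [0.43, 0.63, 0.38] |D| 0.018 ang 0.9
```

```bash
python3 -m inch '[0.006,0,-0.001,0.2,0.3,0.2,0.04,0.006,0,-0.001,0.2,0.3,0.2,0.04,0.0035,0,0,0,0,0,0.04,0,0,0,0,0,0,0.04]'
```

```text
clock: 23.9
tool_pos: [0.461, -0.2441, 0.2062]
orientation: [-11.9, 89.7, -3.9]
force: [-0.6, -0.7, -7.7]
opening: 0.0557
```

```bash
python3 -m inch '[0.002,0,0,0,0,0,0.04,0.0015,0,0,0,0,0,0.04,0,0,0,0,0,0,0.04]';python3 -m inch '[0.001,0,0,0,0,0,0.04,0,0,0,0,0,0,0.04]'
```

```text
clock: 24.28
tool_pos: [0.461, -0.2442, 0.2031]
orientation: [-13.9, 89.7, -5.8]
force: [-0.6, 1.7, -7.4]
opening: 0.0559
clock: 24.52
tool_pos: [0.4608, -0.2443, 0.2028]
orientation: [-15.2, 89.7, -7.1]
force: [-0.1, 0.8, -6.9]
opening: 0.0555
```

```bash
python3 -m inch '[0.0015,0,0,0,0,0,0.04,0,0,0,0,0,0,0.04]';python3 -m inch '[0.0015,0,0,0,0,0,0.04,0,0,0,0,0,0,0.04]'
```

```text
clock: 24.78
tool_pos: [0.4608, -0.2442, 0.2028]
orientation: [-17.8, 89.6, -9.7]
force: [0.1, -0.4, -8.5]
opening: 0.0558
clock: 25.02
tool_pos: [0.461, -0.2442, 0.2028]
orientation: [-19.5, 89.6, -11.4]
force: [-0.9, -0.8, -6.7]
opening: 0.0556
```

```bash
python3 - <<'E'
from h import *
from plant import ctrl
S=ctrl.snapshot("side");c=S["color"][:,:,::-1]
u,v=proj(S,np.array([.46,-.23,.03])).astype(int)
cv2.imwrite(f"pics/d3.png",cv2.resize(c[max(v-60,0):v+40,u-60:u+60],(720,600),interpolation=cv2.INTER_CUBIC))
o=ctrl.get_obs();print(o["force"],o["tool_pos"],o["moment"],pose(o)[1][:,0])
E
python3 -m inch '[0.003,0,0,0,0,0,0.04,0.003,0,0,0,0,0,0.04]'
```

```text
[-3.1662235   0.32497565  1.89029681] [ 0.46096317 -0.2442786   0.20259669] [0.69195928 0.98007629 0.07717506] [ 0.00726344 -0.00150985 -0.99997248]
clock: 25.32
tool_pos: [0.4612, -0.2441, 0.2019]
orientation: [-27.4, 89.5, -19.2]
force: [-14.7, 11.0, 43.4]
opening: 0.0557
```

View pics/d3.png

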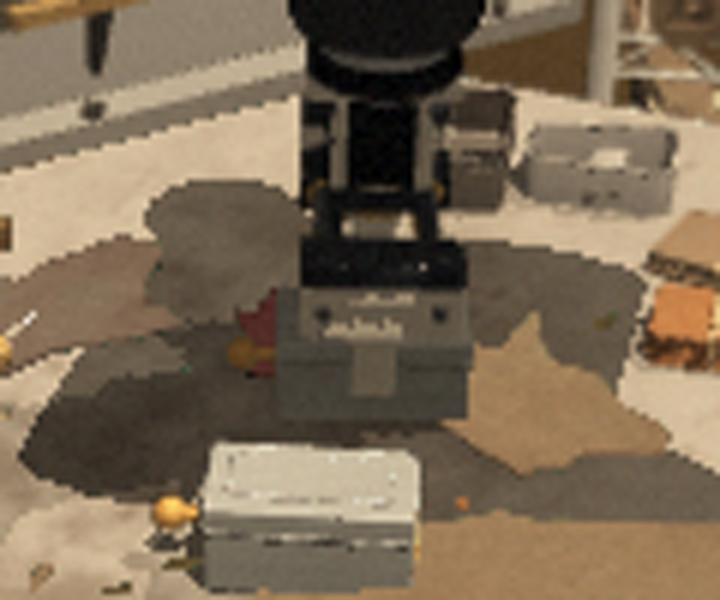

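The tin was already down, and my last row pressed it to 43 N at the wrist. Opening now.

```bash
python3 -m inch '[-0.0005,0,0,0,0,0,0.085,0,0,0,0,0,0,0.085,0,0,0,0,0,0,0.085,0,0,0,0,0,0,0.085]'; python3 - <<'E'
from kin import *
from plant import ctrl
o=ctrl.get_obs();print(o["force"],o["opening"])
p,R0=pose(o);yaw=np.degrees(np.arctan2(-R0[0,1],R0[1,1]));print("yaw",yaw,"gp",p+.159*R0[:,0])
for n in("side","top"):
    S=ctrl.snapshot(n);C=cloud(S)
    a,b=.46,-.244
    m=(abs(C[...,2]-.052)<.006)&(np.hypot(C[...,0]-a,C[...,1]-b)<.075);q=C[m]
    if len(q): r_=cv2.minAreaRect((q[:,:2]*1000).astype(np.float32)); print(n,np.round(r_[0],1),np.round(r_[1],1),r_[2])
g=p+.159*R0[:,0];g[2]=.042
plan(o,g,tilt(yaw,-18))
E
```

```text
clock: 25.82
tool_pos: [0.4636, -0.2445, 0.2038]
orientation: [-26.4, 89.2, -18.1]
force: [0.3, -0.4, 0.0]
opening: 0.0842
[ 0.31832736 -0.39747133  0.01589926] 0.08419998413661295
yaw 8.318217275712806 gp [ 0.46577418 -0.24524637  0.04480982]
side [ 456.5 -228.6] [99.5 87.5] 8.353718757629395
top [ 434.6 -247.3] [47.6 57.6] 7.161561965942383
2 rows of [0.0035, -0.0005, 0.026] [-0.03, 9.37, 0.18] |D| 0.0523 ang 18.7
```

```bash
python3 - <<'E'
from kin import *
from plant import ctrl
plan(ctrl.get_obs(),[.461,-.2445,.043],tilt(8,-18),4)
E
python3 -m inch '[0.002,0,0.012,0,4.7,0.1,0.085,0.002,0,0.012,0,4.7,0.1,0.085,0.002,0,0.012,0,4.7,0.1,0.085,0.001,0,0.012,0,4.7,0.1,0.085,0,0,0,0,0,0,0.085,0,0,0,0,0,0,0.085]'; python3 - <<'E'
from kin import *
from plant import ctrl
o=ctrl.get_obs();print(o["force"])
p,R0=pose(o);print(p+.159*R0[:,0])
plan(o,[.461,-.2445,.043],tilt(8,-18))
S=ctrl.snapshot("side");c=S["color"][:,:,::-1]
u,v=proj(S,np.array([.46,-.23,.03])).astype(int)
cv2.imwrite(f"pics/e3.png",cv2.resize(c[max(v-60,0):v+40,u-60:u+60],(720,600),interpolation=cv2.INTER_CUBIC))
E
```

```text
4 rows of [0.0011, 0.0, 0.0119] [0.06, 4.68, 0.1] |D| 0.0477 ang 18.7
clock: 26.68
tool_pos: [0.5104, -0.2378, 0.1899]
orientation: [179.8, 71.4, -171.9]
force: [-0.5, -0.3, 0.4]
opening: 0.0853
[-0.48036898 -0.25736089  0.38856488]
[ 0.46008806 -0.2449688   0.03921107]
1 rows of [-0.0039, 0.0003, -0.0021] [0.21, -0.65, 0.02] |D| 0.0044 ang 0.7
```

View pics/e3.png

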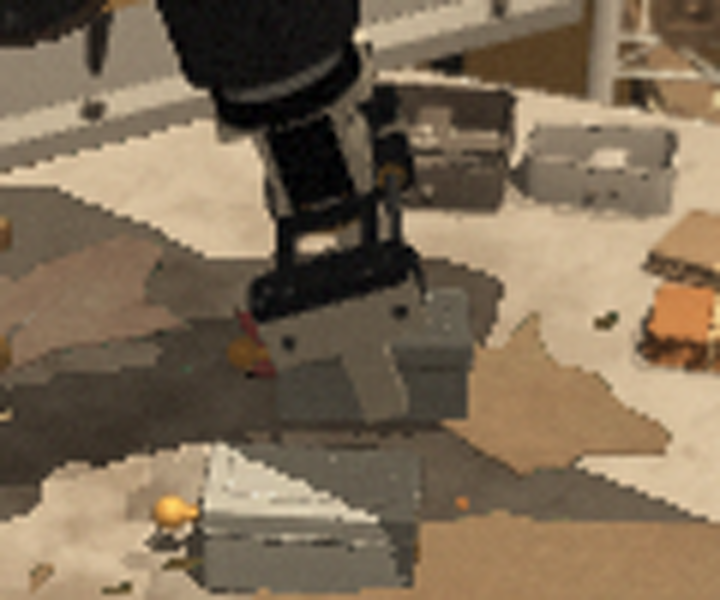

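```bash
python3 -m inch '[-0.004,0,-0.002,0.2,-0.6,0,0.085,0,0,0,0,0,0,0.07,0,0,0,0,0,0,0.04,0,0,0,0,0,0,0.04,0,0,0,0,0,0,0.04,0,0,0,0,0,0,0.04]'; python3 - <<'E'
from kin import *
from plant import ctrl
o=ctrl.get_obs();print(o["force"])
p,R0=pose(o);print(p+.159*R0[:,0],"tilt",np.degrees(np.arcsin(-np.hypot(*R0[:2,0]))),"up in tool",R0.T@[0,0,1])
np.save("grip.npy",R0)
s=plan(o,[.461,-.2445,.17],tilt(8,-18))
s=plan(o,[.47,-.1,.19],tilt(0,-12),start=s)
s=plan(o,[.54,.065,.19],tilt(-10.2,4),start=s)
E
```

```text
clock: 27.48
tool_pos: [0.5086, -0.2382, 0.1962]
orientation: [-179.9, 72.2, -172.0]
force: [-0.3, 0.5, 0.1]
opening: 0.0559
[-0.29664837  0.45448639  0.10737545]
[ 0.46048576 -0.24504631  0.04481968] tilt -17.801976895184637 up in tool [-9.52118845e-01 -5.59766973e-04 -3.05727644e-01]
3 rows of [-0.0398, 0.0001, -0.0124] [-0.02, 0.07, 0.0] |D| 0.125 ang 0.2
3 rows of [-0.0084, 0.0459, -0.0003] [2.58, -2.0, 0.69] |D| 0.1399 ang 10.0
4 rows of [-0.0013, 0.0421, 0.0036] [2.55, -3.99, 0.18] |D| 0.169 ang 19.0
```

```bash
python3 -m inch '[-0.01,0,-0.003,0,0,0,0.04,-0.03,0,-0.009,0,0,0,0.04,-0.04,0,-0.0125,0,0,0,0.04,-0.04,0,-0.0125,0,0,0,0.04,-0.0085,0.046,0,2.6,-2,0.7,0.04,-0.0085,0.046,0,2.6,-2,0.7,0.04,-0.0085,0.046,0,2.6,-2,0.7,0.04,0,0,0,0,0,0,0.04]'; python3 - <<'E'
from kin import *
from plant import ctrl
o=ctrl.get_obs();print(o["force"],o["joint_pos"].round(0))
s=plan(o,[.54,.075,.2],tilt(-10.2,6))
g=RC+(-.0035+.008)*EX-.0342*EY+(.045+.03)*EZ
s=plan(o,g,tilt(-10.2,12.2),start=s)
E
```

```text
clock: 28.48
tool_pos: [0.502, -0.0957, 0.3472]
orientation: [177.9, 77.9, 177.1]
force: [-0.3, -0.8, -8.5]
opening: 0.0558
[-0.31997583 -0.75663885 -8.48316843] [  10.   12.  -19.   -3.  -71. -100.]
4 rows of [-0.0029, 0.0437, 0.0019] [2.37, -4.52, 0.01] |D| 0.1753 ang 20.4
3 rows of [0.0323, 0.0107, 0.0205] [0.0, -2.07, -0.0] |D| 0.1191 ang 6.2
```

```bash
python3 -m inch '[-0.003,0.0435,0.002,2.4,-4.5,0,0.04,-0.003,0.0435,0.002,2.4,-4.5,0,0.04,-0.003,0.0435,0.002,2.4,-4.5,0,0.04,-0.003,0.0435,0.002,2.4,-4.5,0,0.04,0,0,0,0,0,0,0.04]'; python3 - <<'E'
from kin import *
from plant import ctrl
o=ctrl.get_obs();print(o["force"],o["joint_pos"].round(0))
g=RC+(-.0035+.008)*EX-.0342*EY+(.045+.03)*EZ
s=plan(o,g,tilt(-10.2,12.2))
E
```

```text
clock: 29.1
tool_pos: [0.5217, 0.0797, 0.3552]
orientation: [-2.5, 84.2, -13.2]
force: [-0.7, -1.1, -8.5]
opening: 0.0558
[-0.71293126 -1.0948975  -8.53914823] [  32.    7.  -26.    5.  -52. -135.]
3 rows of [0.0313, 0.0104, 0.0213] [-0.17, -2.13, 0.11] |D| 0.1179 ang 6.4
```

```bash
python3 -m inch '[0.031,0.0105,0.021,-0.2,-2.1,0.1,0.04,0.031,0.0105,0.021,-0.2,-2.1,0.1,0.04,0.028,0.0105,0.021,-0.2,-2.1,0.1,0.04,0,0,0,0,0,0,0.04,0,0,0,0,0,0,0.04]'; python3 - <<'E'
from kin import *
from plant import ctrl
o=ctrl.get_obs();print(o["force"],o["joint_pos"].round(0))
g=RC+(-.0035+.006)*EX-.0342*EY+(.045+.015)*EZ
s=plan(o,g,tilt(-10.2,12.2))
for n in("side","top"):
    S=ctrl.snapshot(n);c=S["color"][:,:,::-1];np.savez(n+"2.npz",**S)
    u,v=proj(S,np.array([.64,.09,.08])).astype(int)
    cv2.imwrite(f"pics/q_{n}.png",cv2.resize(c[max(v-50,0):v+50,u-60:u+60],(720,600),interpolation=cv2.INTER_CUBIC))
E
```

```text
clock: 29.72
tool_pos: [0.5986, 0.0923, 0.2677]
orientation: [-3.5, 78.6, -13.6]
force: [0.6, 0.6, -8.3]
opening: 0.056
[ 0.61225363  0.63457234 -8.32209198] [  29.   18.  -29.   13.  -36. -140.]
1 rows of [0.0123, 0.0047, 0.0065] [0.12, -0.77, 0.68] |D| 0.0147 ang 1.0
```

View pics/q_side.png

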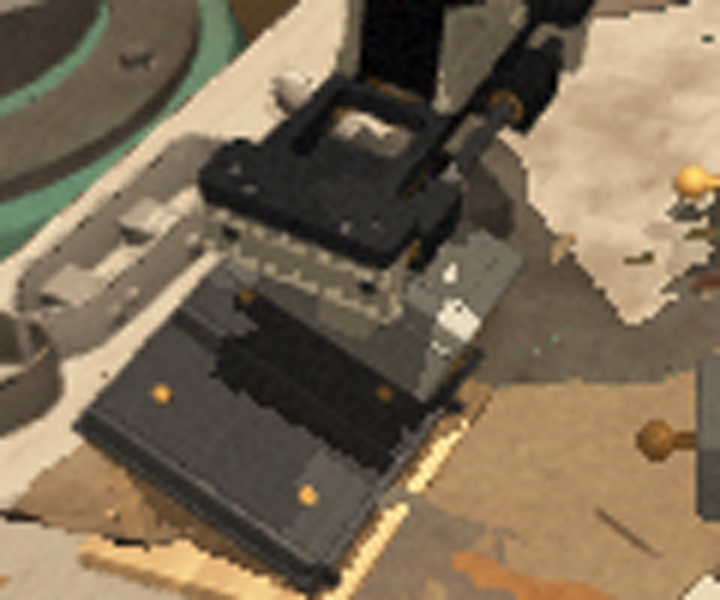

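View pics/q_top.png

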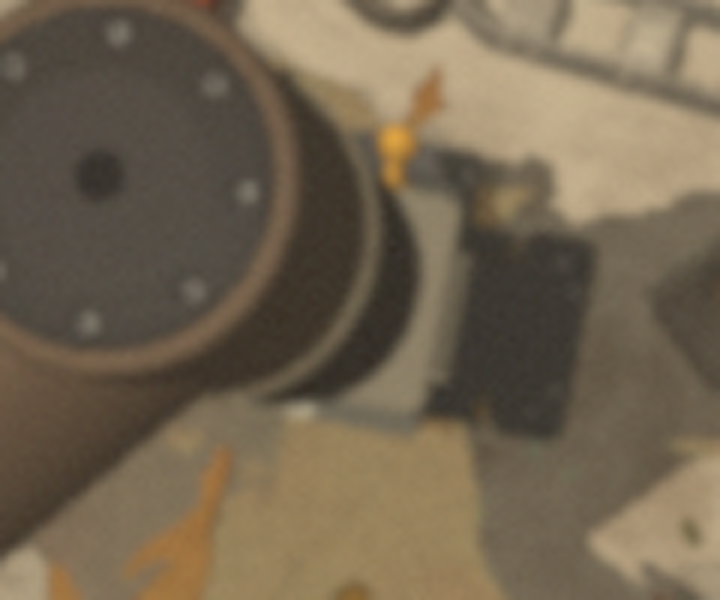

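```bash
python3 - <<'E'
from kin import *
from plant import ctrl
o=ctrl.get_obs();p,R0=pose(o);gp=p+.159*R0[:,0]
q0=(gp-RC)@np.stack([EX,EY,EZ],1);print("gp in rack",q0.round(4))
# predicted tin frame: tool rotated by 17.8 about y
a=np.radians(17.8); tz=-R0[:,0]*np.cos(a)+0; 
Rg=np.load("grip.npy")  # tool at grip; tin frame then = yaw8
Tin=r('z',8.0).as_matrix(); rel=Rg.T@Tin; Tn=R0@rel
print("tin axes in rack:\n",(np.stack([EX,EY,EZ])@Tn).round(3))
c=gp-.0188*Tn[:,2]
print("tin centre rack",((c-RC)@np.stack([EX,EY,EZ],1)).round(4))
for n in("side","top"):
    C=cloud(dict(np.load(n+"2.npz")))
    t=(C-c)@Tn
    m=(abs(t[...,0])<.08)&(abs(t[...,1])<.045)&(abs(t[...,2]-.026)<.004)
    print(n,"lid pts",m.sum(),"y range",np.percentile(t[m][:,1],[1,5,95,99]).round(4),"x",np.percentile(t[m][:,0],[1,99]).round(4),"z med",np.median(t[m][:,2]).round(4))
    m=(t[...,0]>-.055)&(t[...,0]<-.02)&(abs(t[...,1]-.028)<.006)&(abs(t[...,2])<.02);print(" leftface",m.sum(),np.median(t[m][:,1]) if m.any() else 0)
E
```

```text
gp in rack [-0.0013 -0.0401  0.075 ]
tin axes in rack:
 [[ 1.    -0.006  0.012]
 [ 0.006  1.     0.009]
 [-0.012 -0.009  1.   ]]
tin centre rack [-0.0015 -0.0403  0.0563]
side lid pts 229 y range [-0.0301 -0.0272  0.0238  0.0263] x [-0.0508  0.0379] z med 0.0246
 leftface 131 0.02523177771034232
top lid pts 55 y range [-0.0292 -0.0273  0.0222  0.0248] x [-0.0497 -0.0387] z med 0.0235
 leftface 0 0
```

```bash
python3 - <<'E'
from kin import *
from plant import ctrl
plan(ctrl.get_obs(),RC+.0037*EX-.0331*EY+.067*EZ,tilt(-10.2,12.2),2)
E
```

```text
2 rows of [0.003, 0.0027, 0.0027] [0.06, -0.35, 0.3] |D| 0.0097 ang 0.9
```

```bash
python3 -m inch '[0.003,0.003,0.003,0,-0.3,0.3,0.04,0.003,0.003,0.003,0,-0.3,0.3,0.04,0,0,0,0,0,0,0.04,0,0,0,0,0,0,0.04]'; cat > chk.py <<'E'
from kin import *
from plant import ctrl
import sys
o=ctrl.get_obs();p,R0=pose(o);gp=p+.159*R0[:,0]
print("F",o["force"].round(1),"gp in rack",((gp-RC)@np.stack([EX,EY,EZ],1)).round(4))
Rg=np.load("grip.npy");Tn=R0@Rg.T@r('z',8.0).as_matrix();c=gp-.0188*Tn[:,2]
print("tin axes\n",(np.stack([EX,EY,EZ])@Tn).round(3))
S=ctrl.snapshot("side");C=cloud(S);t=(C-RC)@np.stack([EX,EY,EZ],1);w=((c-RC)@EZ)+.0245
m=(abs(t[...,0])<.08)&(abs(t[...,1]+.034)<.045)&(abs(t[...,2]-w)<.004)
q=t[m];print("lid in rack: n",len(q),"v",np.percentile(q[:,1],[1,5,95,99]).round(4),"u min",np.percentile(q[:,0],[0.5,2]).round(4),"w",np.median(q[:,2]).round(4),"slopes",np.linalg.lstsq(np.c_[q[:,:2],np.ones(len(q))],q[:,2],rcond=None)[0][:2].round(3))
r_=cv2.minAreaRect((q[:,:2]*1000).astype(np.float32));print(np.round(r_[0],1),np.round(r_[1],1),round(r_[2],1))
im=S["color"][:,:,::-1];u,v=proj(S,np.array([.62,.1,.07])).astype(int)
cv2.imwrite(sys.argv[1],cv2.resize(im[v-35:v+35,u-42:u+42],(720,600),interpolation=cv2.INTER_CUBIC))
E
python3 chk.py pics/s1.png
```

```text
clock: 30.32
tool_pos: [0.607, 0.0975, 0.2654]
orientation: [0.5, 77.7, -9.6]
force: [0.7, 0.1, -8.4]
opening: 0.0558
F [ 0.7  0.1 -8.4] gp in rack [ 0.0056 -0.0318  0.0681]
tin axes
 [[ 1.    -0.002 -0.001]
 [ 0.002  1.    -0.003]
 [ 0.001  0.003  1.   ]]
lid in rack: n 247 v [-0.0622 -0.0591 -0.0067 -0.0044] u min [-0.0453 -0.0448] w 0.0744 slopes [ 0.005 -0.005]
[ -8.4 -49. ] [ 58.5 106.5] 51.5
```

View pics/s1.png

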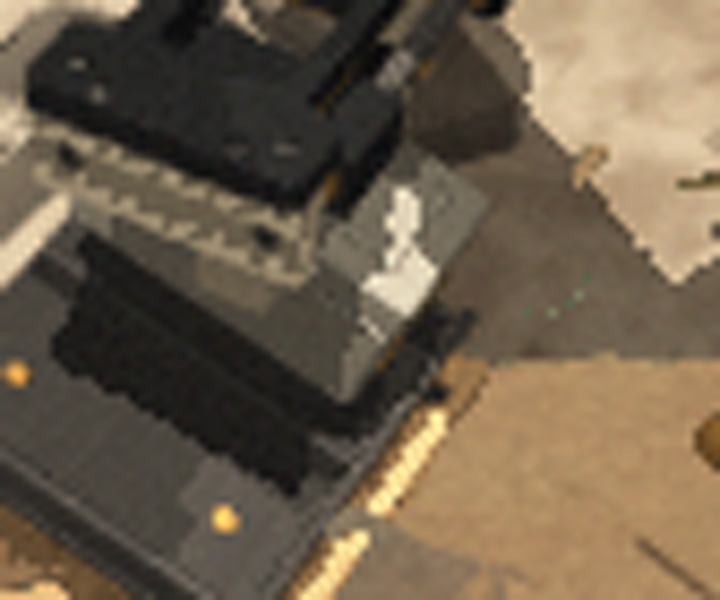

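```bash
python3 - <<'E'
from kin import *
from plant import ctrl
o=ctrl.get_obs();_,R0=pose(o)
print("-EZ in tool",(-R0.T@EZ).round(3),"-EX in tool",(-R0.T@EX).round(3))
plan(o,RC+.0035*EX-.0328*EY+.0515*EZ,tilt(-10.2,12.2),4)
E
```

```text
-EZ in tool [ 0.952 -0.003  0.305] -EX in tool [ 0.305  0.001 -0.952]
4 rows of [0.0041, -0.0002, 0.0008] [0.03, 0.02, -0.03] |D| 0.0168 ang 0.2
```

```bash
python3 -m inch '[0.004,-0.0002,0.0008,0,0,0,0.04,0.004,-0.0002,0.0008,0,0,0,0.04,0.004,-0.0002,0.0008,0,0,0,0.04,0.004,-0.0002,0.0008,0,0,0,0.04,0,0,0,0,0,0,0.04,0,0,0,0,0,0,0.04]'; python3 chk.py pics/s2.png
```

```text
clock: 31.12
tool_pos: [0.6137, 0.0954, 0.249]
orientation: [0.4, 77.8, -9.7]
force: [-0.1, -0.3, -8.9]
opening: 0.0556
F [-0.1 -0.3 -8.9] gp in rack [ 0.0034 -0.0328  0.0505]
tin axes
 [[ 1.    -0.002 -0.001]
 [ 0.002  1.    -0.003]
 [ 0.001  0.003  1.   ]]
lid in rack: n 241 v [-0.0633 -0.0611 -0.0069 -0.0057] u min [-0.0472 -0.0467] w 0.0567 slopes [0.009 0.004]
[-11.9 -49.2] [ 61.1 105.4] 50.8
```

View pics/s2.png

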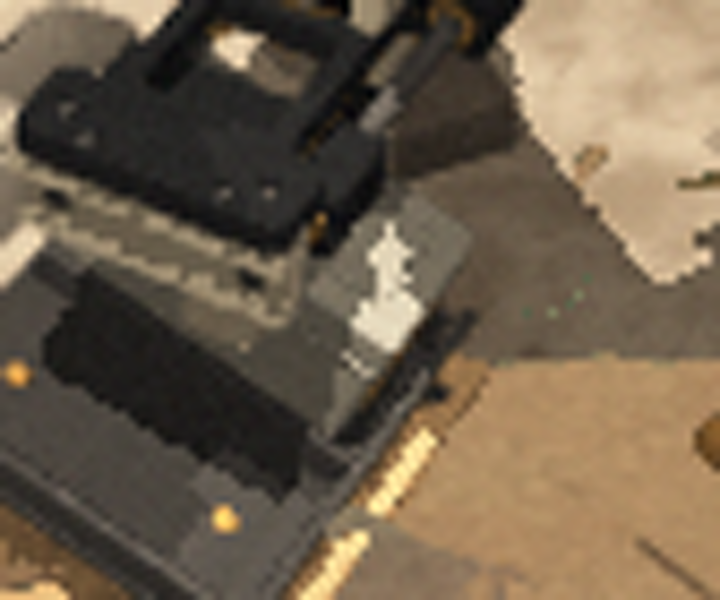

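```bash
python3 -m inch '[0.0019,0,0.0006,0,0,0,0.04,0.0019,0,0.0006,0,0,0,0.04,0,0,0,0,0,0,0.04]'; python3 -m inch '[0.0012,0,0.0004,0,0,0,0.04]';python3 -m inch '[0,0,0,0,0,0,0.04]'
```

```text
clock: 31.55
tool_pos: [0.6158, 0.0951, 0.2456]
orientation: [0.5, 77.7, -9.6]
force: [0.3, -0.8, -9.2]
opening: 0.0558
clock: 31.68
tool_pos: [0.6162, 0.0951, 0.2451]
orientation: [0.4, 77.7, -9.6]
force: [-14.2, 5.6, 9.6]
opening: 0.0559
clock: 31.8
tool_pos: [0.6161, 0.0952, 0.2454]
orientation: [0.5, 77.7, -9.6]
force: [0.5, -0.0, -9.8]
opening: 0.0558
```

```bash
python3 -m inch '[0.0006,0,-0.0019,0,0,0,0.04,0.0006,0,-0.0019,0,0,0,0.04]'; python3 -m inch '[0.0003,0,-0.0014,0,0,0,0.04]';python3 -m inch '[0.0003,0,-0.0014,0,0,0,0.04]'; python3 chk.py pics/s3.png
```

```text
clock: 32.05
tool_pos: [0.6127, 0.0959, 0.2434]
orientation: [0.6, 77.7, -9.5]
force: [0.3, 0.6, -8.2]
opening: 0.0557
clock: 32.17
tool_pos: [0.6113, 0.096, 0.2426]
orientation: [0.5, 77.7, -9.6]
force: [-0.7, -0.5, -9.0]
opening: 0.0557
clock: 32.3
tool_pos: [0.6099, 0.0963, 0.2418]
orientation: [0.5, 77.7, -9.6]
force: [-0.2, 0.4, -8.1]
opening: 0.0557
F [-0.2  0.4 -8.1] gp in rack [-0.0036 -0.0325  0.0462]
tin axes
 [[ 1.    -0.002 -0.001]
 [ 0.002  1.    -0.003]
 [ 0.001  0.003  1.   ]]
lid in rack: n 245 v [-0.0633 -0.0607 -0.0061 -0.0049] u min [-0.0543 -0.0538] w 0.0524 slopes [-0.004 -0.012]
[-19.1 -47.9] [ 59.5 107.8] 51.3
```

View pics/s3.png

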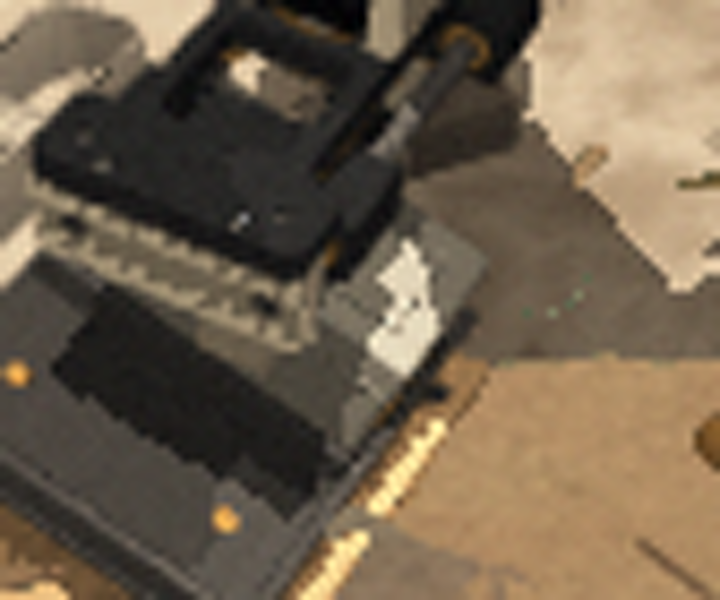

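```bash
python3 -m inch '[0.0003,0,-0.0011,0,0,0,0.04]';python3 -m inch '[0.0003,0,-0.0011,0,0,0,0.04]'
```

```text
clock: 32.48
tool_pos: [0.6088, 0.0965, 0.2413]
orientation: [0.5, 77.7, -9.6]
force: [2.5, -2.8, -5.2]
opening: 0.0556
clock: 32.6
tool_pos: [0.6084, 0.0967, 0.2414]
orientation: [0.6, 77.6, -9.4]
force: [5.0, -4.4, -6.2]
opening: 0.056
```

```bash
python3 -m inch '[0.0003,-0.0006,-0.001,0,0,0,0.04]';python3 -m inch '[0.0007,0,-0.0003,0,0,0,0.04]';python3 chk.py pics/s4.png
```

```text
clock: 32.72
tool_pos: [0.6081, 0.0964, 0.2414]
orientation: [0.9, 77.5, -9.1]
force: [3.9, -0.2, -8.7]
opening: 0.0555
clock: 32.85
tool_pos: [0.6082, 0.0965, 0.241]
orientation: [1.0, 77.5, -9.0]
force: [1.8, -1.6, -5.7]
opening: 0.0561
F [ 1.8 -1.6 -5.7] gp in rack [-0.0048 -0.0323  0.0462]
tin axes
 [[ 1.    -0.002 -0.005]
 [ 0.002  1.    -0.006]
 [ 0.005  0.006  1.   ]]
lid in rack: n 234 v [-0.0641 -0.0603 -0.0065 -0.0051] u min [-0.0553 -0.0548] w 0.0523 slopes [0.003 0.007]
[-19.3 -48.7] [ 58.7 107.1] 50.6
```

View pics/s4.png

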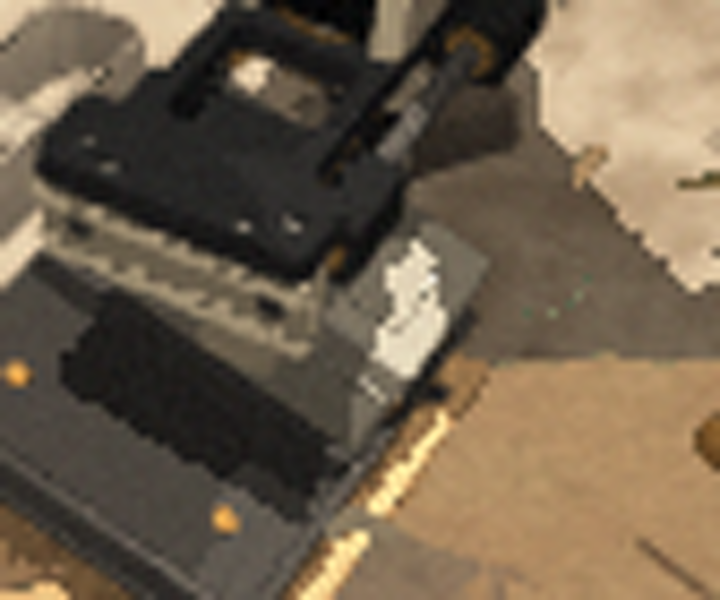

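```bash
python3 -m inch '[0.0008,-0.0002,0,0,0,0,0.04]'; python3 -m inch '[0,0,0,0,0,0,0.062,0,0,0,0,0,0,0.066,0,0,0,0,0,0,0.07,0,0,0,0,0,0,0.07]'; python3 -m inch '[0,0,0,0,0,0,0.07]'; python3 - <<'E'
from kin import *
from plant import ctrl
o=ctrl.get_obs();_,R0=pose(o)
print("EZ in tool",(R0.T@EZ).round(3))
E
```

```text
clock: 33.02
tool_pos: [0.6083, 0.0964, 0.2409]
orientation: [1.1, 77.5, -9.0]
force: [-6.2, 2.0, 5.6]
opening: 0.0559
clock: 33.52
tool_pos: [0.6093, 0.0975, 0.243]
orientation: [1.8, 77.2, -8.2]
force: [-0.5, 0.1, 0.4]
opening: 0.0701
clock: 33.65
tool_pos: [0.6094, 0.0975, 0.243]
orientation: [1.8, 77.2, -8.2]
force: [-0.5, 0.4, 0.4]
opening: 0.07
EZ in tool [-0.955  0.008 -0.296]
```

```bash
python3 -m inch '[-0.012,0,0,0,0,0,0.07,-0.03,0,0,0,0,0,0.07,-0.05,0,0,0,0,0,0.07,-0.05,0,0,0,0,0,0.07,-0.03,0,-0.04,0,0,0,0.07,0,0,-0.05,0,0,0,0.07,0,0,-0.05,0,0,0,0.07,0,-0.04,-0.03,0,0,0,0.07,0,-0.05,0,0,0,0,0.07,0,-0.05,0,0,0,0,0.07,0,-0.05,0,0,0,0,0.07,0,0,0,0,0,0,0.07]'; python3 - <<'E'
from kin import *
from plant import ctrl
T=np.stack([EX,EY,EZ],1)
for n in("side","top"):
    S=ctrl.snapshot(n);C=cloud(S);c=S["color"][:,:,::-1]
    cv2.imwrite(f"pics/f_{n}.png",cv2.resize(c,(800,600),interpolation=cv2.INTER_CUBIC))
    u,v=proj(S,np.array([.65,.09,.07])).astype(int)
    cv2.imwrite(f"pics/fz_{n}.png",cv2.resize(c[v-40:v+40,u-48:u+48],(720,600),interpolation=cv2.INTER_CUBIC))
    t=(C-RC)@T
    m=(abs(t[...,0])<.08)&(abs(t[...,1]+.034)<.045)&(abs(t[...,2]-.052)<.005)
    q=t[m];r_=cv2.minAreaRect((q[:,:2]*1000).astype(np.float32));print(n,"full: lid",np.round(r_[0],1),np.round(r_[1],1),round(r_[2],1),"w",np.median(q[:,2]).round(4),"slopes",np.linalg.lstsq(np.c_[q[:,:2],np.ones(len(q))],q[:,2],rcond=None)[0][:2].round(3))
    for a,b in((.4713,-.0935),(.4525,.083)):
        m=(abs(C[...,2]-.052)<.006)&(np.hypot(C[...,0]-a,C[...,1]-b)<.075);p=C[m]
        if len(p): r_=cv2.minAreaRect((p[:,:2]*1000).astype(np.float32)); print(n,len(p),np.round(r_[0],1),np.round(r_[1],1),round(r_[2],1))
E
```

```text
clock: 35.15
tool_pos: [0.3664, -0.0597, 0.3835]
orientation: [4.4, 76.7, -5.3]
force: [-0.5, 0.2, -0.3]
opening: 0.0698
side full: lid [ -5.3 -32.8] [ 61.3 100.8] 89.1 w 0.052 slopes [ 0.    -0.019]
side 450 [470.3 -92.1] [101.9  61.1] 1.9
side 675 [451.5  83. ] [100.7  59.8] 9.6
top full: lid [ -5.4 -33.2] [ 57.5 100.2] 89.9 w 0.0514 slopes [0.001 0.003]
top 715 [476.5 -92.6] [91.2 57.2] 1.6
top 818 [453.1  83.4] [101.4  57.2] 8.2
```

View pics/fz_side.png

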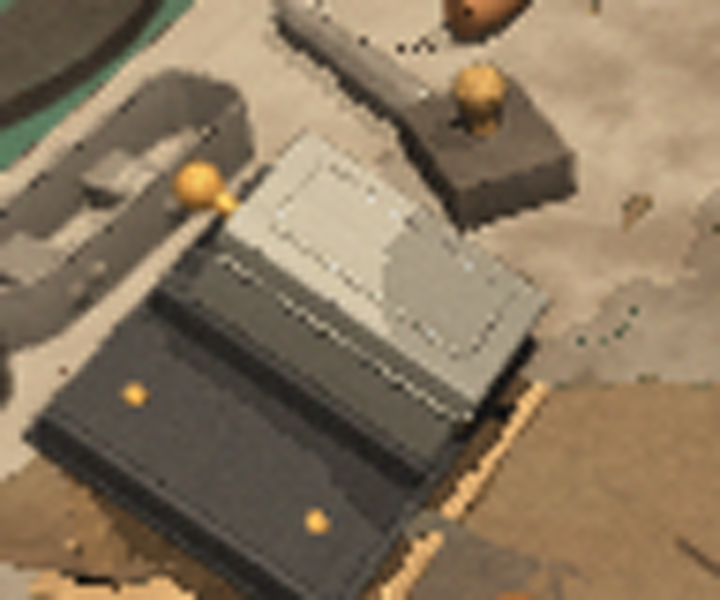

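View pics/f_top.png

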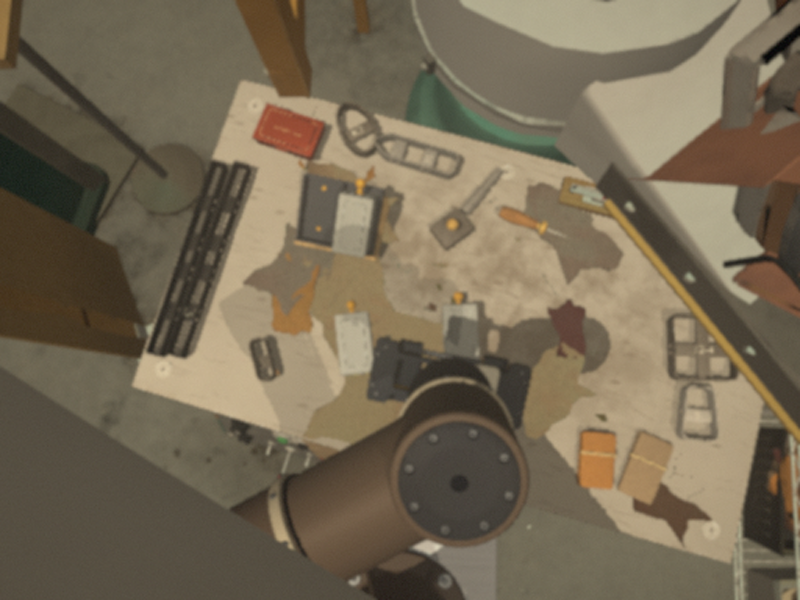

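The full tin is flat in the right bay, with its lid 52 mm off the floor and its tail at u ≈ -55 mm, where it met the lip. Quick before/after check on the two light tins and the bystanders.

```bash
python3 - <<'E'
from kin import *
a=cv2.resize(dict(np.load("side0.npz"))["color"][:,:,::-1],(800,600),interpolation=cv2.INTER_CUBIC);b=cv2.imread("pics/f_side.png")
x0,x1,y0,y1=290,500,220,400
cv2.imwrite("pics/cmp.png",cv2.resize(np.hstack([a[y0:y1,x0:x1],b[y0:y1,x0:x1]]),(800,343)))
for n,(x,y,w,h) in dict(tinB=(400,275,80,50),tinA=(390,340,90,50),weight=(325,280,45,40),awl=(330,245,50,35),die=(410,430,65,45)).items():
    t=cv2.cvtColor(a[y:y+h,x:x+w],cv2.COLOR_BGR2GRAY);s=cv2.cvtColor(b[y-8:y+h+8,x-8:x+w+8],cv2.COLOR_BGR2GRAY)
    m=cv2.matchTemplate(s,t,cv2.TM_CCOEFF_NORMED);_,v,_,l=cv2.minMaxLoc(m);print(n,round(v,3),l[0]-8,l[1]-8)
E
```

```text
tinB 0.26 0 0
tinA 0.921 0 0
weight 0.988 0 0
awl 0.959 0 0
die 0.982 0 0
```

View pics/cmp.png

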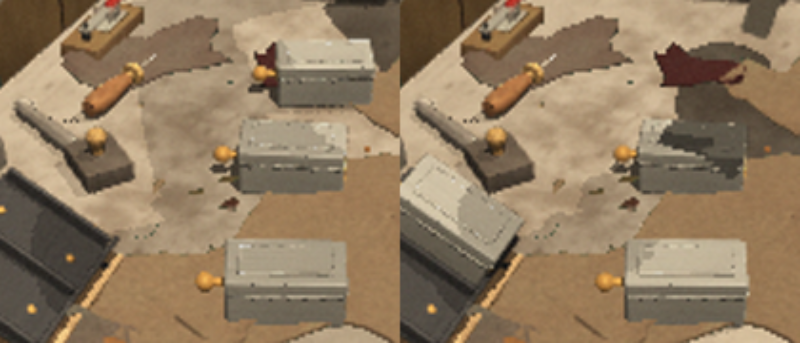

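Nothing else has shifted; only the shadow on the middle tin differs. Handing in.

```bash
python3 -c "
from plant import ctrl
print(ctrl.close_job())"
```

```text
the job is handed in; nothing more can be done
None
```

The full tin is the right-hand one. It now lies flat in the right bay, against the lip. I handed the job in at about 35 s with the robot touching nothing.

- **Weighing:** I lifted each knob about 8 mm, a tilt of roughly 4.7°. The middle tin pulled about 0.8 N, the left about 0.9 N and the right about 4.3 N.
- **Regrip:** The first carry could not reach the full tilt because a wrist joint hit its limit. I set the full tin back down near its old spot and regripped it with the tool leaning 18°.
- **Hard press:** While setting it back, one row pressed the tin onto the board with about 43 N at the wrist. That went through the held tin, below the 120 N wrist limit; I have no separate reading for the gripper's body.
- **Placing:** I lowered the tin until it touched, slid it down until the wrist felt the lip, and then released it.
- **Last checks:** The lid is parallel to the slope and 51–52 mm above the floor, and it sits within about 1 mm of the bay centre. The tail is where it met the lip.
- **Rest of the scene:** The left tin, weight, awl and die show no shift in before/after pictures.
- **Failed check:** The automatic match for the middle tin failed (0.26), which I put down to the arm's shadow across it. By eye it is where it was. Fits to its outline moved up to 5 mm and about 3° in the last pictures, with the arm partly hiding it in the top view.

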